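Drive the stuck brass axle pin out of its housing

TASK

A brass axle pin is stuck in the bore of the aluminium bearing housing. Take the blue-handled drift off its wooden rest and, entering from the open side, push the pin with it all the way out onto the white rails on the other side; lay the drift back on both bars of its rest and lay the pin down in the grey tray. Do not drop the pin, and leave the other things on the bench as they are.

Things in the scene. Friction and masses are not known exactly. Their poses are not given: they have to be found in the camera images.
- housing: Fixed aluminium block 70 long (x) x 60 wide (y), top 95 mm above the bench, on a dark foot 80 mm wide. Origin on the bench under the block's centre; x is the bore axis and the way the pin must be driven, z up. The bore, 29 mm across, axis 62 mm above the bench, runs right through from the entry face at x = -35 to the exit face at x = +35 mm. A red-capped spring plunger (top 108 mm) stands on it at x = +20.
- bore_mouth (a point): Centre of the bore's open mouth, on the entry face, x = -35 mm on the housing, 62 mm above the bench; same axes as the housing.
- pin_center (a point): Centre of the brass pin: plain round bar 28 mm diameter, 64 mm long, 0.3 kg, axis along x. Starts in the bore, near end 3 to 9 mm inside the entry face. The plunger presses on it: it resists with 8 to 15 N until its trailing end passes x = +26 mm on the housing, then only slides under its weight. Fully out when its centre is beyond x = +67; meets the stop at about x = +98 mm.
- drift_grip (a point): Where the drift is best held, on its axis. The drift, 0.22 kg and 200 mm long, axis along x: blue square handle 24 x 24 mm from x = -55 to +30 mm, then a round steel shaft 16 mm in diameter to the flat tip at x = +145 mm; z up as it lies. It starts lying level on the rest's two bars, this point within 7 mm of the rest's origin seen from above, 60 mm above the bench.
- rails (a point): Middle of the two white rails outside the exit face, at x = +83 mm on the housing, 49 mm above the bench; same axes as the housing. The rails (95 mm long, 22 mm over both, on a 16 mm web) run at bore-floor height from the exit face to a stop plate at x = +130 mm, 24 mm wide, 62 mm high. The pin slides out onto them and lies there, axis about 62 mm high, sides free for two fingers.
- drift_tip (a point): Centre of the flat steel tip of the drift, 145 mm along x from drift_grip.
- rest: Fixed wooden rest: base 50 mm wide, 10 mm thick, with two crossbars along y ending in posts (44 mm between posts, post tops 70 mm above the bench). Origin on the bench, x along the drift. Bar at x = -40 (top 48 mm high) carries the handle, bar at x = +90 mm (top 52) the shaft; both are 10 mm thick along x. The drift's axis then lies 60 mm high, drift_grip above the rest's origin.
- tray: Fixed grey open tray for parts, 170 (x) x 140 (y) x 35 mm high, walls and floor 4 mm thick, empty. Origin at the centre of its underside, on the bench.
- dish: Bystander: clear round dish 90 mm across, 14 mm high; origin under its centre.
- circuit: Bystander: green circuit board 70 x 150 mm, 20 mm high; origin under its centre.
- goggles: Bystander: clear safety glasses, 150 mm wide (y), reaching 125 mm back (+x), 50 mm high; origin under the middle of the lenses.
- meter: Bystander: grey hand meter 130 x 70 x 38 mm; origin under its centre.
- screwdriver: Bystander: screwdriver 180 mm long lying along x; origin at its underside.
- pot: Bystander: blue ceramic pot, 72 mm across, 90 mm high; origin under its centre.
- pin: The same brass pin; its origin is its centre, x along its axis.
- drift: The same drift; its origin is at drift_grip, x towards the tip.
Not all that is in view belongs to the job. What is shaped like the housing but purple or turquoise is not meant.

How it is judged:
By the outcome, as a careful person would: the job done as asked, in the order asked, and still so for the second after the job is handed in, with the robot touching nothing.
It also fails if it takes over 59 s, if anything falls off the work surface, if the arm or the gripper's body presses on something with over 40 N, if the wrist force passes 120 N, or if a joint passes its speed limit or range.

ROBOT

A 7-joint arm with a two-finger parallel gripper is mounted at the origin on the work surface. World frame = base frame: x ahead of the robot, y to its left, z up, the work surface at z = 0. Lengths are in m, angles in rad, forces in N, time in s.
With the tool pointing down it reaches from about 0.425 to 0.95 m from the base axis. Payload 4.7 kg.
Tool frame: the origin (TCP) lies at the very end of the fingers, on their centre line; the grasp point (between the pads) lies 19 mm behind it (arm.grasp_offset is the distance from the TCP to the grasp point, in m); z points along the fingers, y is the direction in which the jaws open and shut (so a half turn about z gives the same grasp; the last joint's range is limited). The gripper opens to 85 mm and grips with 20 to 120 N. Pads are 22 mm wide; open, the fingers measure 114 mm over their backs; the gripper's body (76 mm by 85 mm) begins 54 mm behind the grasp point. The pads swing forward as they close: fully open they stand 13 mm farther back than shut.
Start: joints at [-1.138, 0.469, -0.049, 1.532, 0.024, 1.141, -0.082], TCP at [0.301, 0.604, 0.21] pointing down, gripper open.
Joint ranges: [-2.59, 2.59], [-0.33, 1.99], [-1.39, 1.29], [0.1, 2.45], [-1.04, 4.18], [0.21, 1.99], [-2.66, 2.66]. Speed limits (rad/s): [2.57, 2.57, 3.14, 3.14, 3.14, 3.14, 3.14].

INTERFACE

Orientations are given as [roll, pitch, yaw] about the fixed x, y, z axes, in that order (R = Rz(yaw) Ry(pitch) Rx(roll)).
In Python, from plant import telemetry, eyes, workorder, arm gives the robot as it stands.
- The arm moves only by the tool play_rows, never from a script. Its argument "rows" is a list of rows, each a list of 7 numbers: the gripper command: -1 is shut, 1 is fully open, values between are in proportion, then the shift along the tool's x, y, z in m, then the turn, a rotation vector about the tool's x, y, z in rad. In form: [[grip, tx, ty, tz, ax, ay, az], ...]. A call has 1 to 10 rows; each row shifts and turns the commanded pose from where the row before left it, along the tool's axes as they then stand; what a row does not reach is not made up. A row lasts 1/8 s, in which the tool goes at most 62.5 mm and 10.7 degrees, less where a joint would pass 70% of its speed; a pose out of reach is approached as far as the arm can. A call with a gripper value outside its range is refused whole. The fingers move at their own pace and stop on an object; "force" is the grip in N (left out, the last holds). Time passes only in rows, so rows that do not move let the fingers close. It gives the time, the measured TCP pose, the force and the opening at its end, in the units of the state.
- telemetry.get_obs(): the state, without advancing time (a new reading comes with each control period).
- eyes.read_camera(name): name is "scene" or "top" or "wrist"; returns the picture (480x640x3 uint8, red, green, blue); there is no depth.
- eyes.calibration(name): a dict with "fx", "fy", "cx", "cy" (pixels), "distortion" ([k1, k2, p1, p2, k3] as OpenCV has them; the pictures are not rectified), "pose" (4x4, takes a point from camera to world coordinates). Camera axes: x right, y down, z forward; pixel columns grow to the right and rows downward; lengths in m; the calibration is good to about 2 mm. A picture is of the moment at which its call begins: read the wrist's pose just before it. calibration takes no time and is no camera call; for the wrist camera it gives the pose at the moment of the call.
- workorder.close_job(): hands the job in, once; it reports no verdict.
The state is a dict: "t": time; "joints": joint angles; "joint_velocities": joint speeds; "joint_efforts": joint torques, N m; "position": TCP position; "orientation": TCP orientation; "ft_force": force on the tool from outside, world axes, zero at the start; "ft_torque": the same for the moment, N m; "opening": finger opening in m.
Only numpy, scipy, OpenCV 4.12 (cv2) and the standard library are available. Lean on these libraries where they do the work, as an engineer would, in place of code of your own. Each camera call takes 0.05 s, during which the arm holds its last target.

## Working session

There is one attempt and no reset: what is moved stays moved. The work goes in short steps, Python scripts to look and compute and a tool call to move; the robot and the scene stay as the last step left them, time stands still between calls to the robot, and variables do not carry over. Pictures are saved under pics/ and viewed, and the job is handed in when it is done.

Besides the shell and the picture viewer there is one more tool, called after ">>>" by a JSON object that holds its "name" and its "arguments", one argument or row to a line. play_rows: Moves the arm, as the interface text tells. Its arguments: {"type":"object","properties":{"rows":{"type":"array"},"force":{"type":"number"}},"required":["rows"]}

```bash
mkdir -p pics; ls
python3 - <<'E'
from plant import telemetry, eyes, workorder, arm
import cv2
print(telemetry.get_obs())
for n in ("scene","top","wrist"):
    im=eyes.read_camera(n); cv2.imwrite(f"pics/{n}0.png",im[:,:,::-1])
    print(n,eyes.calibration(n))
print(arm.grasp_offset)
E
```

```text
pics
{'t': 0.0, 'joints': array([-1.13787098,  0.46944162, -0.04859498,  1.53369684,  0.02409276,
        1.14101173, -0.08231251]), 'joint_velocities': array([-0.00071379, -0.00065714, -0.00061142,  0.00125923, -0.00181465,
       -0.0012633 , -0.00035976]), 'joint_efforts': array([-7.94860680e-04, -5.10298812e+01, -4.79234720e-02, -2.37728637e+01,
        1.04095266e-02,  7.47378945e-03, -6.51135849e-06]), 'position': array([0.30047689, 0.60372575, 0.20896011]), 'orientation': array([-3.13962162e+00,  6.68235356e-05,  2.67978357e+00]), 'ft_force': array([0.15089213, 0.07504961, 0.17463592]), 'ft_torque': array([ 0.04182901, -0.02316747,  0.02374289]), 'opening': 0.08542534145239498}
scene {'fx': 485.8361097128195, 'fy': 485.8361097128195, 'cx': 320.5978135109172, 'cy': 241.7245730251903, 'distortion': array([-0.11669065,  0.        ,  0.        ,  0.        ,  0.        ]), 'pose': array([[-0.85949263,  0.42827507, -0.27902131,  0.80991927],
       [ 0.5111352 ,  0.71623989, -0.47512233,  0.49362605],
       [-0.00363686, -0.55098175, -0.83450936,  0.9734342 ],
       [ 0.        ,
[... 238 characters left out ...]
': array([[ 0.02035731, -0.99665978,  0.07908771,  0.39355861],
       [-0.99977012, -0.01976063,  0.00831997, -0.01304245],
       [-0.00672936, -0.07923891, -0.99683294,  1.69079685],
       [ 0.        ,  0.        ,  0.        ,  1.        ]])}
wrist {'fx': 411.4575288693915, 'fy': 411.4575288693915, 'cx': 315.14060430678285, 'cy': 239.5647224807435, 'distortion': array([-0.0719283,  0.       ,  0.       ,  0.       ,  0.       ]), 'pose': array([[ 0.445185  ,  0.84989041,  0.28195143,  0.22844487],
       [ 0.89543785, -0.4221275 , -0.14141934,  0.64136993],
       [-0.00117149,  0.31542776, -0.94894887,  0.37299339],
       [ 0.        ,  0.        ,  0.        ,  1.        ]])}
0.0187
```

View pics/scene0.png

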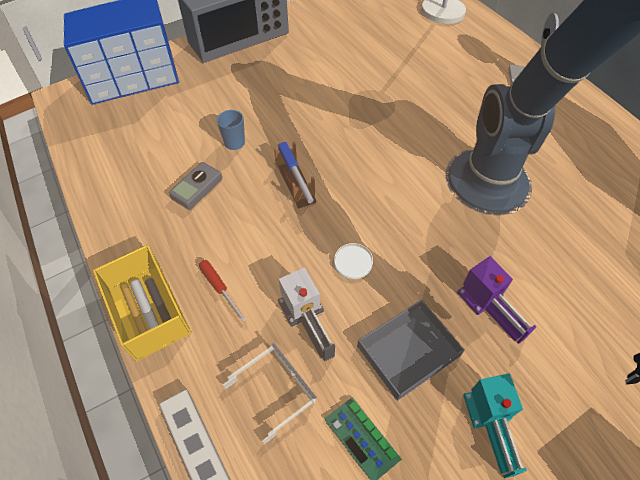

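View pics/top0.png

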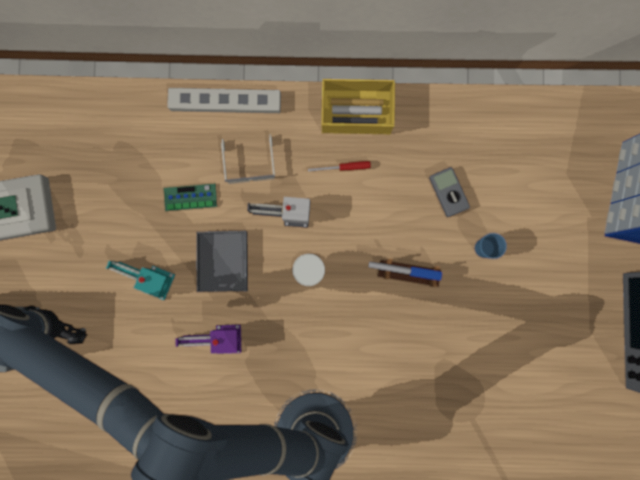

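View pics/wrist0.png

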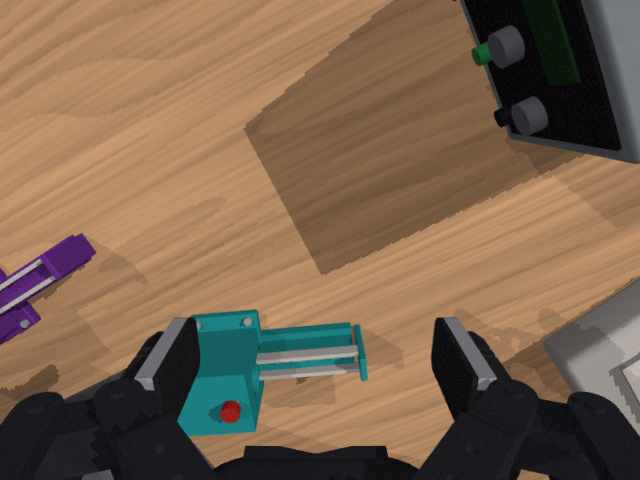

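Housing candidates in the top view: grey at (296,211), turquoise at (154,281) and purple at (226,340). Only the grey one matches the aluminium block. The drift lies at (405,271) with its blue handle on the right. I'll confirm with enlarged crops.

```bash
cat > h.py <<'E'
import numpy as np, cv2
from plant import telemetry, eyes, workorder, arm
def ray(c,uv):
    K=np.array([[c['fx'],0,c['cx']],[0,c['fy'],c['cy']],[0,0,1]])
    p=cv2.undistortPoints(np.array(uv,float).reshape(-1,1,2),K,np.array(c['distortion'])).reshape(-1,2)
    d=np.c_[p,np.ones(len(p))]@c['pose'][:3,:3].T
    return c['pose'][:3,3],d
def onz(c,uv,z):
    o,d=ray(c,uv); return o+d*((z-o[2])/d[:,2])[:,None]
def proj(c,P):
    T=np.linalg.inv(c['pose']);K=np.array([[c['fx'],0,c['cx']],[0,c['fy'],c['cy']],[0,0,1]])
    return cv2.projectPoints(np.array(P,float).reshape(-1,1,3),cv2.Rodrigues(T[:3,:3])[0],T[:3,3],K,np.array(c['distortion']))[0].reshape(-1,2)
E
python3 - <<'E'
import cv2,numpy as np
t=cv2.imread('pics/top0.png');s=cv2.imread('pics/scene0.png')
a=cv2.resize(t[185:240,235:325],None,fx=4.4,fy=4.4,interpolation=cv2.INTER_CUBIC)
b=cv2.resize(t[245:300,360:450],None,fx=4.4,fy=4.4,interpolation=cv2.INTER_CUBIC)
c=cv2.resize(s[260:365,265:345],(396,520),interpolation=cv2.INTER_CUBIC)
d=cv2.resize(s[130:215,265:330],(396,520),interpolation=cv2.INTER_CUBIC)
cv2.imwrite('pics/c1.png',np.vstack([a,b])); cv2.imwrite('pics/c2.png',np.hstack([c,d]))
E
```

```text
(no output)
```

View pics/c1.png

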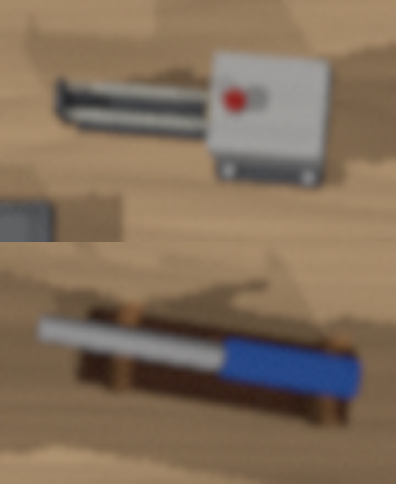

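View pics/c2.png

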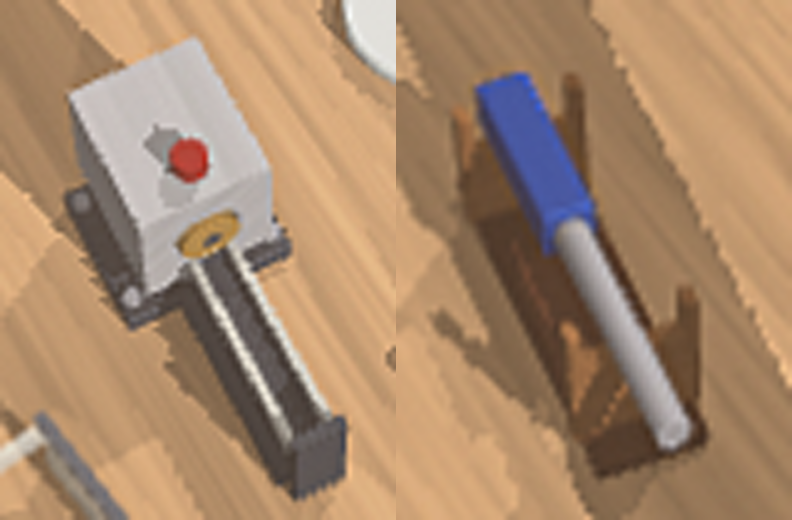

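Confirmed: the grey block has the brass pin's end at its exit face, and the white rails run towards +y. Next, coarse poses.

Run:
```python
from h import *
t=cv2.imread('pics/top0.png');c=eyes.calibration('top');hsv=cv2.cvtColor(t,cv2.COLOR_BGR2HSV)
cs=np.array([(212,52),(330,62),(322,157),(208,150)])/4.4+[235,185]
P=onz(c,cs-0.4,0.095);print(P);print(P.mean(0),[np.linalg.norm(P[i]-P[i-1]) for i in range(4)])
d=(P[0]+P[3]-P[1]-P[2])[:2];print('yaw',np.degrees(np.arctan2(d[1],d[0])))
e=(P[0]+P[1]-P[3]-P[2])[:2];print('yaw+-90',np.degrees(np.arctan2(e[1],e[0])))
print('stop', onz(c,(np.array([(62,78),(62,120)])/4.4+[235,185]),.062))
b=(cv2.inRange(hsv,(105,130,60),(130,255,255)));b[:,:360]=0;b[:,450:]=0;b[:240]=0;b[300:]=0
k=cv2.findContours(b,0,1)[0];k=max(k,key=cv2.contourArea);r=cv2.minAreaRect(k);print(r)
bp=onz(c,cv2.boxPoints(r),.07);print(bp)
q=np.array([(40,328-242),(225,355-242),(358,377-242)])/4.4+[360,245]
print(onz(c,q,.062))
# tray, dish
g=onz(c,[(197,231),(248,231),(248,291),(197,291)],.035);print('tray',g,g.mean(0))
print('dish',onz(c,[(309,270)],.014))
```

```text
[[0.64501798 0.09755356 0.095     ]
 [0.64021526 0.02461662 0.095     ]
 [0.58118538 0.0282763  0.095     ]
 [0.58413816 0.09850725 0.095     ]]
[0.6126392  0.06223843 0.095     ] [np.float64(0.06088728907795783), np.float64(0.07309489255220508), np.float64(0.05914321592174088), np.float64(0.07029299614730411)]
yaw 86.89928216609401
yaw+-90 -2.20329821721088
stop [[0.63075043 0.192685   0.062     ]
 [0.60414137 0.191912   0.062     ]]
((425.4595031738281, 273.26300048828125), (30.183353424072266, 9.19946002960205), 8.746162414550781)
[[ 0.43821678 -0.25226992  0.07      ]
 [ 0.46305097 -0.25588513  0.07      ]
 [ 0.45222647 -0.33691377  0.07      ]
 [ 0.42744524 -0.33320576  0.07      ]]
[[ 0.46618527 -0.14170688  0.062     ]
 [ 0.45172487 -0.25687986  0.062     ]
 [ 0.43977438 -0.33933809  0.062     ]]
tray [[0.5518452  0.33970835 0.035     ]
 [0.5546909  0.19682187 0.035     ]
 [0.3870533  0.19180591 0.035     ]
 [0.38429361 0.33352336 0.035     ]] [0.46947075 0.26546487 0.035     ]
dish [[0.44949748 0.02386893 0.014     ]]
```

```bash
cat >> h.py <<'E'
from scipy.spatial.transform import Rotation as Rn
def plan(target,yawdeg,n,g,start=None):
    """rows for straight move to pointing-down pose, n rows"""
    o=telemetry.get_obs()
    p0=np.array(o['position']);R0=Rn.from_euler('xyz',o['orientation'])
    if start: p0=np.array(start[0]);R0=Rn.from_euler('xyz',[np.pi,0,np.radians(start[1])])
    R1=Rn.from_euler('xyz',[np.pi,0,np.radians(yawdeg)])
    w=(R0.inv()*R1).as_rotvec(); p1=np.array(target)
    p=p0.copy();R=R0
    for i in range(n):
        q=p0+(p1-p0)*(i+1)/n; s=np.round(R.inv().apply(q-p),4); t=np.round(w/n,4)
        print([g,*s.tolist(),*t.tolist()],end=',\n'); p=p+R.apply(s);R=R*Rn.from_rotvec(t)
    print('end',p,R.as_euler('xyz',degrees=True),'step mm',np.linalg.norm(p1-p0)/n*1e3,'deg',np.degrees(np.linalg.norm(w))/n)
def st():
    o=telemetry.get_obs();print('t',round(o['t'],2),'p',np.round(o['position'],4),'rpy',np.round(np.degrees(o['orientation']),2),'F',np.round(o['ft_force'],1),'open',round(o['opening'],4),'j',np.round(o['joints'],2))
E
python3 -c "
from h import *
plan([.617,.149,.30],87.8,13,1)"
```

```text
[1, -0.0374, -0.0205, -0.007, -0.0001, 0.0001, 0.0883],
[1, -0.039, -0.0171, -0.0069, -0.0001, 0.0001, 0.0883],
[1, -0.0404, -0.0136, -0.007, -0.0001, 0.0001, 0.0883],
[1, -0.0415, -0.01, -0.0069, -0.0001, 0.0001, 0.0883],
[1, -0.0421, -0.0063, -0.007, -0.0001, 0.0001, 0.0883],
[1, -0.0426, -0.0025, -0.007, -0.0001, 0.0001, 0.0883],
[1, -0.0426, 0.0012, -0.007, -0.0001, 0.0001, 0.0883],
[1, -0.0423, 0.0049, -0.007, -0.0001, 0.0001, 0.0883],
[1, -0.0418, 0.0087, -0.007, -0.0001, 0.0001, 0.0883],
[1, -0.0408, 0.0124, -0.0069, -0.0001, 0.0001, 0.0883],
[1, -0.0395, 0.0158, -0.007, -0.0001, 0.0001, 0.0883],
[1, -0.038, 0.0193, -0.007, -0.0001, 0.0001, 0.0883],
[1, -0.0362, 0.0226, -0.007, -0.0001, 0.0001, 0.0883],
end [0.61697673 0.14898393 0.29995827] [-1.79987659e+02 -1.79468924e-02  8.77761831e+01] step mm 43.19603487703393 deg 5.057391655843071
```

>>> {"name": "play_rows", "arguments": {
  "rows": [
    [1,-0.037,-0.021,-0.007,0,0,0.088],
    [1,-0.039,-0.017,-0.007,0,0,0.088],
    [1,-0.04,-0.014,-0.007,0,0,0.088],
    [1,-0.0415,-0.01,-0.007,0,0,0.088],
    [1,-0.042,-0.006,-0.007,0,0,0.088],
    [1,-0.0425,-0.0025,-0.007,0,0,0.088],
    [1,-0.0425,0.001,-0.007,0,0,0.088],
    [1,-0.0425,0.005,-0.007,0,0,0.088],
    [1,-0.042,0.009,-0.007,0,0,0.088],
    [1,-0.041,0.012,-0.007,0,0,0.088]
  ]
}}

```text
t: 1.4
position: [0.5441, 0.253, 0.28]
orientation: [-3.141, -0.0, 1.797]
ft_force: [0.4, -0.2, -0.1]
opening: 0.0853
```

>>> {"name": "play_rows", "arguments": {
  "rows": [
    [1,-0.0395,0.016,-0.007,0,0,0.088],
    [1,-0.038,0.019,-0.007,0,0,0.088],
    [1,-0.036,0.023,-0.007,0,0,0.088],
    [1,0,0,0,0,0,0],
    [1,0,0,0,0,0,0]
  ]
}}

```text
t: 2.02
position: [0.6167, 0.1504, 0.3005]
orientation: [-3.14, -0.0, 1.537]
ft_force: [0.2, 0.3, -0.2]
opening: 0.0853
```

Run:
```python
from h import *
st();c=eyes.calibration('wrist')
im=eyes.read_camera('wrist')[:,:,::-1];cv2.imwrite('pics/w1.png',im)
np.save('w1.npy',c,allow_pickle=True)
```

```text
t 2.02 p [0.6167 0.1504 0.3005] rpy [-1.7993e+02 -3.0000e-02  8.8050e+01] F [ 0.2  0.3 -0.2] open 0.0853 j [-0.57  0.35  0.37  1.53 -0.13  1.28 -0.22]
```

View pics/w1.png

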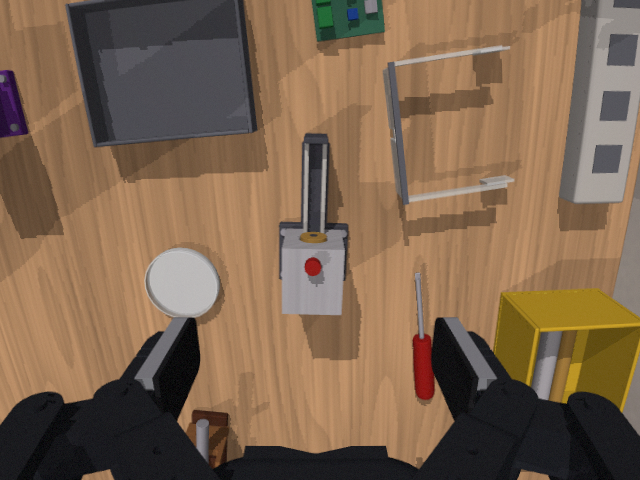

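The wrist view shows the housing top, corners at about (283,231) to (342,314), with the rails running up to the stop at (316,138). The pin end is at (313,237), the tray's left part is around (165,70) and the goggles' lens bar is at x≈395.

Run:
```python
from h import *
c=np.load('w1.npy',allow_pickle=True).item();im=cv2.imread('pics/w1.png')
a=cv2.resize(im[120:330,260:370],None,fx=2.8,fy=2.8,interpolation=cv2.INTER_CUBIC);cv2.imwrite('pics/w1c.png',a)
h=cv2.cvtColor(im,cv2.COLOR_BGR2HSV)
m=cv2.inRange(h,(0,0,130),(180,40,235));m[:225]=0;m[325:]=0;m[:,:270]=0;m[:,355:]=0
m=cv2.morphologyEx(m,cv2.MORPH_CLOSE,np.ones((3,3)))
k=max(cv2.findContours(m,0,1)[0],key=cv2.contourArea);print(cv2.contourArea(k),cv2.boundingRect(k))
print(cv2.approxPolyDP(k,4,True).reshape(-1,2).tolist())
r=cv2.inRange(h,(0,150,90),(8,255,255));r[:225]=0;r[325:]=0;r[:,:270]=0;r[:,355:]=0
M=cv2.moments(r);rc=(M['m10']/M['m00'],M['m01']/M['m00']);print('red',rc,onz(c,[rc],.107))
# per-row left/right edges of the block top
L=[];R=[]
for v in range(245,310,5):
    x=np.where(m[v])[0];L.append((x.min()-.5,v));R.append((x.max()+.5,v))
print(np.round(L,0)[:,0],np.round(R,0)[:,0])
PL=onz(c,L,.095);PR=onz(c,R,.095)
for P in(PL,PR):
    s=np.polyfit(P[:,1],P[:,0],1);print(s,'yaw',90-np.degrees(np.arctan(s[0])),'x at .062',np.polyval(s,.062))
Bt=[(u,np.where(m[:,u])[0].max()+.5) for u in range(288,340,4)];print(onz(c,Bt,.095)[:,1])
```

```text
4672.0 (281, 225, 64, 90)
[[282, 229], [282, 313], [340, 314], [343, 232], [329, 230], [326, 242], [312, 244], [297, 239], [306, 225]]
red (312.3612334801762, 266.3436123348018) [[0.61219621 0.08780623 0.107     ]]
[282. 282. 282. 282. 282. 282. 280. 282. 282. 282. 282. 282. 282.] [342. 344. 344. 344. 344. 344. 342. 342. 342. 342. 342. 342. 342.]
[0.06626938 0.57658465] yaw 86.20858766231608 x at .062 0.5806933478949889
[0.04764228 0.63770457] yaw 87.2723611546376 x at .062 0.6406583862456664
[0.03253837 0.03241163 0.03228378 0.0321548  0.03202471 0.03189348
 0.03062626 0.03049265 0.03035788 0.03022193 0.03008481 0.0299465
 0.02980701]
```

View pics/w1c.png

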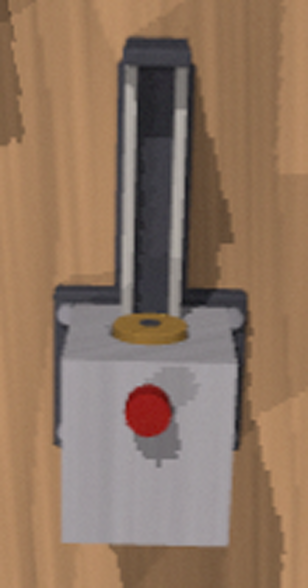

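Run:
```python
from h import *
c=np.load('w1.npy',allow_pickle=True).item()
f=lambda q:np.array(q)/2.8+[260,120]-.3
print('top',onz(c,f([(62,362),(236,362),(229,545),(62,543)]),.095))
P=onz(c,f([(130,68),(127,308),(180,66),(174,305)]),.049);print('rails',P)
for i in(0,2):
  d=P[i]-P[i+1];print(np.degrees(np.arctan2(d[1],d[0])))
print('stop top',onz(c,f([(124,62),(190,62),(127,40),(188,40)]),.062))
print('foot',onz(c,f([(55,287),(246,290),(54,445),(239,448)]),.01))
t=eyes.calibration('top'); tm=cv2.imread('pics/top0.png');h=cv2.cvtColor(tm,cv2.COLOR_BGR2HSV)
r=cv2.inRange(h,(0,120,90),(8,255,255));r[:200]=0;r[215:]=0;r[:,:280]=0;r[:,300:]=0
M=cv2.moments(r);rt=(M['m10']/M['m00'],M['m01']/M['m00'])
s=eyes.calibration('scene'); sm=cv2.imread('pics/scene0.png');h=cv2.cvtColor(sm,cv2.COLOR_BGR2HSV)
r=cv2.inRange(h,(0,150,90),(8,255,255));r[:280]=0;r[305:]=0;r[:,:290]=0;r[:,315:]=0
M=cv2.moments(r);rs=(M['m10']/M['m00'],M['m01']/M['m00']);print(rt,rs)
obs=[(c,(312.36,266.34)),(t,rt),(s,rs)]
A=np.zeros((3,3));b=np.zeros(3)
for cc,uv in obs:
    o,d=ray(cc,[uv]);d=d[0]/np.linalg.norm(d);Q=np.eye(3)-np.outer(d,d);A+=Q;b+=Q@o
    print('z.104',onz(cc,[uv],.104))
print('tri',np.linalg.solve(A,b))
```

```text
top [[0.5834934  0.1017194  0.095     ]
 [0.64269501 0.0997434  0.095     ]
 [0.63942321 0.02979242 0.095     ]
 [0.57931841 0.03258553 0.095     ]]
rails [[0.60941894 0.19490286 0.049     ]
 [0.60471666 0.10619545 0.049     ]
 [0.62712346 0.19500459 0.049     ]
 [0.62244962 0.10678321 0.049     ]]
86.96565384478826
86.96738972730707
stop top [[0.60777863 0.19817087 0.062     ]
 [0.63036031 0.19741193 0.062     ]
 [0.60910441 0.20550747 0.062     ]
 [0.62986627 0.20480973 0.062     ]]
foot [[0.57414175 0.10432821 0.01      ]
 [0.65238429 0.10042803 0.01      ]
 [0.5693828  0.0339596  0.01      ]
 [0.64876641 0.029919   0.01      ]]
(287.84615384615387, 207.46153846153845) (302.9375, 291.9375)
z.104 [[0.61212945 0.0865958  0.104     ]]
z.104 [[0.61383473 0.08253386 0.104     ]]
z.104 [[0.61152386 0.08436885 0.104     ]]
tri [0.61243609 0.08387596 0.10175961]
```

```bash
python3 -c "
from h import *
plan([.458,-.205,.24],82.5,9,1)"
```

```text
[1, -0.0401, -0.0163, 0.0067, -0.0002, -0.0001, 0.0109],
[1, -0.0403, -0.0158, 0.0067, -0.0002, -0.0001, 0.0109],
[1, -0.0405, -0.0154, 0.0067, -0.0002, -0.0001, 0.0109],
[1, -0.0406, -0.015, 0.0068, -0.0002, -0.0001, 0.0109],
[1, -0.0408, -0.0145, 0.0067, -0.0002, -0.0001, 0.0109],
[1, -0.041, -0.0141, 0.0067, -0.0002, -0.0001, 0.0109],
[1, -0.0411, -0.0137, 0.0067, -0.0002, -0.0001, 0.0109],
[1, -0.0412, -0.0131, 0.0067, -0.0002, -0.0001, 0.0109],
[1, -0.0414, -0.0128, 0.0067, -0.0002, -0.0001, 0.0109],
end [ 0.45798937 -0.20498882  0.24004534] [1.79976901e+02 1.75637332e-02 8.24991311e+01] step mm 43.821725250573415 deg 0.6245025884990184
```

>>> {"name": "play_rows", "arguments": {
  "rows": [
    [1,-0.04,-0.016,0.0067,0,0,0.011],
    [1,-0.0405,-0.016,0.0067,0,0,0.011],
    [1,-0.0405,-0.0155,0.0067,0,0,0.011],
    [1,-0.0405,-0.015,0.0067,0,0,0.011],
    [1,-0.041,-0.0145,0.0067,0,0,0.011],
    [1,-0.041,-0.014,0.0067,0,0,0.011],
    [1,-0.041,-0.0135,0.0067,0,0,0.011],
    [1,-0.041,-0.013,0.0067,0,0,0.011],
    [1,-0.0415,-0.013,0.0067,0,0,0.011],
    [1,0,0,0,0,0,0]
  ]
}}

```text
t: 3.32
position: [0.4562, -0.2078, 0.2404]
orientation: [-3.141, 0.0, 1.433]
ft_force: [1.3, -0.0, -0.2]
opening: 0.0855
```

Run:
```python
from h import *
st();c=eyes.calibration('wrist')
im=eyes.read_camera('wrist')[:,:,::-1];cv2.imwrite('pics/w2.png',im)
np.save('w2.npy',c,allow_pickle=True)
```

```text
t 3.33 p [ 0.4562 -0.2078  0.2404] rpy [-179.94    0.     82.08] F [ 1.3 -0.  -0.2] open 0.0855 j [-0.16  0.16  0.58  1.92 -0.1   1.09  0.32]
```

View pics/w2.png

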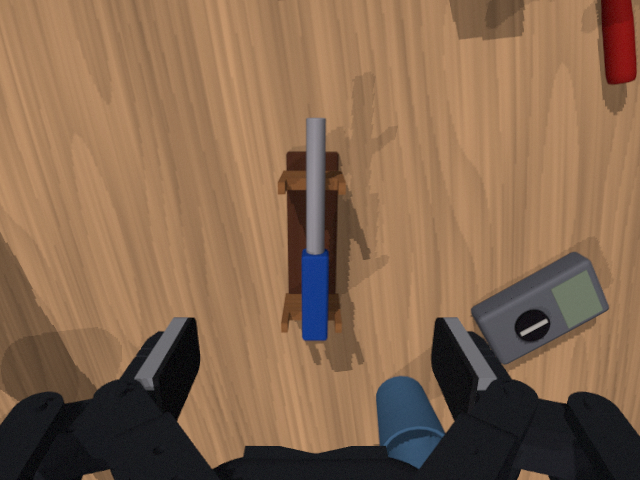

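The drift shows a blue handle from (315,252) to (315,340) and its tip at (316,120). The rest's bars are at rows ~180 and ~300, and the pot is at (410,410).

Run:
```python
from h import *
c=np.load('w2.npy',allow_pickle=True).item();im=cv2.imread('pics/w2.png');h=cv2.cvtColor(im,cv2.COLOR_BGR2HSV)
b=cv2.inRange(h,(105,130,50),(130,255,255));b[:,:280]=0;b[:,350:]=0;b[:230]=0;b[360:]=0
k=max(cv2.findContours(b,0,1)[0],key=cv2.contourArea);print(cv2.boundingRect(k))
L=[];R=[]
for v in range(262,332,4):
    x=np.where(b[v])[0];L.append((x.min()-.5,v));R.append((x.max()+.5,v))
PL=onz(c,L,.072);PR=onz(c,R,.072)
print('handle edges x@y',PL[[0,-1]],PR[[0,-1]])
m=(PL+PR)/2;s=np.polyfit(m[:,1],m[:,0],1);print('handle yaw',90-np.degrees(np.arctan(s[0])))
g=cv2.inRange(h,(0,0,90),(180,60,255));L=[];R=[]
g[:,:295]=0;g[:,335:]=0
for v in range(125,245,5):
    x=np.where(g[v])[0];L.append((x.min()-.5,v));R.append((x.max()+.5,v))
P=(onz(c,L,.06)+onz(c,R,.06))/2;w=np.linalg.norm(onz(c,L,.06)-onz(c,R,.06),axis=1);print('shaft w',w.mean())
s2=np.polyfit(P[:,1],P[:,0],1);print('shaft yaw',90-np.degrees(np.arctan(s2[0])))
al=np.vstack([m,P]);s3=np.polyfit(al[:,1],al[:,0],1);yaw=90-np.degrees(np.arctan(s3[0]));print('joint yaw',yaw,np.abs(np.polyval(s3,al[:,1])-al[:,0]).max())
y=cv2.boundingRect(k)
front=onz(c,[(315,y[1])],.072)[0]; back=onz(c,[(315,y[1]+y[3])],.072)[0];
vt=np.where(g[:,316])[0];print('tip v',vt.min());tip=onz(c,[(316,vt.min())],.064)[0]
print('front',front,'back',back,'tip',tip)
u=np.array([np.cos(np.radians(yaw)),np.sin(np.radians(yaw))])
for n,p,o in(('front',front,30),('back',back,-55),('tip',tip,145)):
    G=p[:2]-u*o/1e3;print(n,G,np.polyval(s3,G[1]))
t=eyes.calibration('top');print('pot',onz(t,[(491,243)],.09),'rest posts',onz(c,[(282,180),(344,180),(286,325),(339,325)],.07))
```

```text
(302, 249, 27, 91)
handle edges x@y [[ 0.43792295 -0.25424042  0.072     ]
 [ 0.42794242 -0.32078743  0.072     ]] [[ 0.46109877 -0.25744728  0.072     ]
 [ 0.45075328 -0.32393783  0.072     ]]
handle yaw 81.29561525533062
shaft w 0.013885067901493596
shaft yaw 81.86327131335622
joint yaw 82.22308847876435 0.0007157001436332022
tip v 118
front [ 0.45115582 -0.24399484  0.072     ] back [ 0.43879713 -0.33303302  0.072     ] tip [ 0.46679375 -0.1370609   0.064     ]
front [ 0.44709633 -0.27371892] 0.4464728035188152
back [ 0.44623953 -0.27853889] 0.44581452817898626
tip [ 0.44717288 -0.28072725] 0.44551565784237446
pot [[ 0.52970348 -0.4664051   0.09      ]] rest posts [[ 0.43255024 -0.18165364  0.07      ]
 [ 0.48278596 -0.18861916  0.07      ]
 [ 0.4143137  -0.31480424  0.07      ]
 [ 0.46274625 -0.32148796  0.07      ]]
```

Grip point is about (0.446,-0.279), yaw 82.1°, which agrees with the rest's origin (0.444,-0.277) taken from the posts. Going down to grasp.

```bash
python3 -c "
from h import *
plan([.4458,-.279,.041],82.1,7,1)"
```

```text
[1, -0.0106, -0.0003, 0.0285, -0.0, -0.0001, 0.0005],
[1, -0.0106, -0.0002, 0.0285, -0.0, -0.0001, 0.0005],
[1, -0.0107, -0.0002, 0.0285, -0.0, -0.0001, 0.0005],
[1, -0.0106, -0.0003, 0.0285, -0.0, -0.0001, 0.0005],
[1, -0.0106, -0.0002, 0.0285, -0.0, -0.0001, 0.0005],
[1, -0.0106, -0.0002, 0.0285, -0.0, -0.0001, 0.0005],
[1, -0.0106, -0.0002, 0.0285, -0.0, -0.0001, 0.0005],
end [ 0.44584454 -0.27898766  0.04096933] [-1.79981185e+02 -1.20665108e-02  8.20825474e+01] step mm 30.410099753825023 deg 0.027328793974612027
```

>>> {"name": "play_rows", "arguments": {
  "rows": [
    [1,-0.025,-0.0006,0.03,0,0,0],
    [1,-0.025,-0.0005,0.035,0,0,0],
    [1,-0.0242,-0.0005,0.04,0,0,0],
    [1,0,0,0.04,0,0,0],
    [1,0,0,0.03,0,0,0],
    [1,0,0,0.0243,0,0,0],
    [1,0,0,0,0,0,0],
    [1,0,0,0,0,0,0]
  ]
}}

```text
t: 4.38
position: [0.4479, -0.2786, 0.0421]
orientation: [3.14, -0.0, 1.439]
ft_force: [0.4, -0.4, -0.0]
opening: 0.0852
```

Run:
```python
from h import *
st()
im=eyes.read_camera('wrist')[:,:,::-1];cv2.imwrite('pics/w3.png',im)
```

```text
t 4.38 p [ 0.4479 -0.2786  0.0421] rpy [ 1.7992e+02 -1.0000e-02  8.2440e+01] F [ 0.4 -0.4 -0. ] open 0.0852 j [ 0.09  0.48  0.5   2.06 -0.36  0.68  0.69]
```

View pics/w3.png

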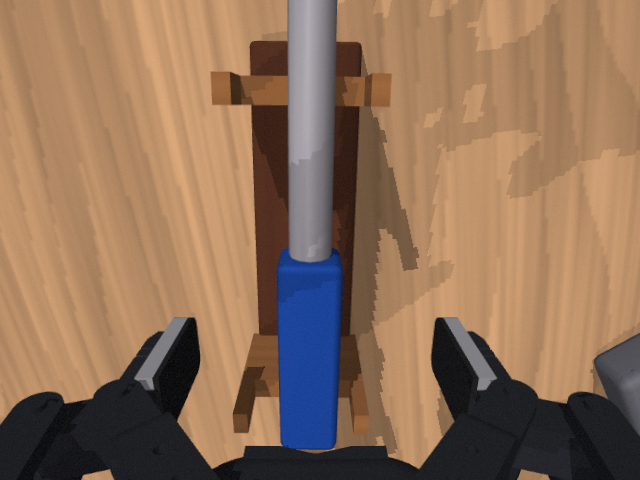

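The handle sits ~6 px (2 mm) left of the jaw centre, so I'll trim by that and close.

>>> {"name": "play_rows", "arguments": {
  "rows": [
    [1,0,-0.002,0.001,0,0,0.007],
    [1,0,0,0,0,0,0],
    [-1,0,0,0,0,0,0],
    [-1,0,0,0,0,0,0],
    [-1,0,0,0,0,0,0],
    [-1,0,0,0,0,0,0],
    [-1,0,0,0,0,0,0],
    [-1,0,0,0,0,0,0]
  ],
  "force": 100
}}

```text
t: 5.42
position: [0.4447, -0.2791, 0.0408]
orientation: [3.141, -0.0, 1.43]
ft_force: [-0.9, 0.8, 5.9]
opening: 0.0209
```

Run:
```python
from h import *
st()
```

```text
t 5.42 p [ 0.4447 -0.2791  0.0408] rpy [ 1.7999e+02 -2.0000e-02  8.1910e+01] F [-0.9  0.8  5.9] open 0.0209 j [ 0.09  0.48  0.5   2.06 -0.36  0.68  0.69]
```

>>> {"name": "play_rows", "arguments": {
  "rows": [
    [-1,0,0,-0.012,0,0,0],
    [-1,0,0,-0.025,0,0,0],
    [-1,0,0,-0.03,0,0,0],
    [-1,0,0,0,0,0,0],
    [-1,0,0,0,0,0,0]
  ]
}}

```text
t: 6.05
position: [0.444, -0.2784, 0.1067]
orientation: [-3.14, -0.001, 1.43]
ft_force: [0.1, 0.8, -1.5]
opening: 0.0205
```

Run:
```python
from h import *
st()
plan([.5995,-.16,.1078],87.0,7,-1)
im=eyes.read_camera('scene')[:,:,::-1];cv2.imwrite('pics/s4.png',cv2.resize(im[80:300,200:380],None,fx=2.7,fy=2.7,interpolation=cv2.INTER_CUBIC))
```

```text
t 6.05 p [ 0.444  -0.2784  0.1067] rpy [-1.7993e+02 -4.0000e-02  8.1940e+01] F [ 0.1  0.8 -1.5] open 0.0205 j [ 0.03  0.38  0.57  2.02 -0.28  0.81  0.62]
[-1, 0.0199, 0.0196, -0.0002, -0.0002, -0.0001, -0.0126],
[-1, 0.0196, 0.0199, -0.0001, -0.0002, -0.0001, -0.0126],
[-1, 0.0193, 0.0201, -0.0002, -0.0002, -0.0001, -0.0126],
[-1, 0.0191, 0.0204, -0.0002, -0.0002, -0.0001, -0.0126],
[-1, 0.0189, 0.0205, -0.0001, -0.0002, -0.0001, -0.0126],
[-1, 0.0186, 0.0209, -0.0002, -0.0002, -0.0001, -0.0126],
[-1, 0.0183, 0.021, -0.0002, -0.0002, -0.0001, -0.0126],
end [ 0.59946357 -0.15999843  0.10784537] [ 1.79989000e+02 -4.59506440e-03  8.69919752e+01] step mm 27.917365716503802 deg 0.7231690854198892
```

View pics/s4.png

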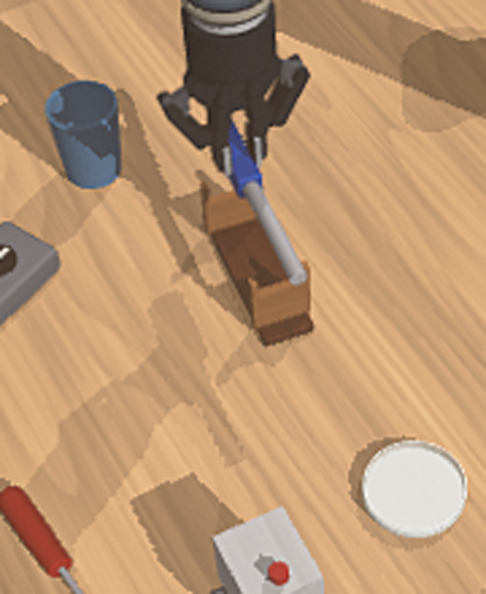

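The drift is off the rest and held level. Moving to the pre-insert pose.

>>> {"name": "play_rows", "arguments": {
  "rows": [
    [-1,0.02,0.0195,0,0,0,-0.0125],
    [-1,0.0195,0.02,0,0,0,-0.0125],
    [-1,0.0195,0.02,0,0,0,-0.0125],
    [-1,0.019,0.0205,0,0,0,-0.0125],
    [-1,0.019,0.0205,0,0,0,-0.0125],
    [-1,0.0185,0.021,0,0,0,-0.0125],
    [-1,0.018,0.021,0,0,0,-0.0125],
    [-1,0,0,0.032,0,0,0],
    [-1,0,0,0.032,0,0,0],
    [-1,0,0,0,0,0,0]
  ]
}}

```text
t: 7.35
position: [0.5988, -0.1594, 0.0408]
orientation: [-3.136, -0.001, 1.518]
ft_force: [0.1, -0.1, -1.4]
opening: 0.0207
```

Run:
```python
from h import *
st()
for n in('top','scene','wrist'):
    c=eyes.calibration(n);im=eyes.read_camera(n)[:,:,::-1];cv2.imwrite(f'pics/{n}5.png',im);np.save(f'{n}5.npy',c,allow_pickle=True)
t=cv2.imread('pics/top5.png');s=cv2.imread('pics/scene5.png')
a=cv2.resize(t[175:245,235:425],None,fx=4,fy=4,interpolation=cv2.INTER_CUBIC)
cv2.imwrite('pics/c5.png',a)
cv2.imwrite('pics/c5s.png',cv2.resize(s[180:340,240:350],None,fx=3.7,fy=3.7,interpolation=cv2.INTER_CUBIC))
```

```text
t 7.35 p [ 0.5988 -0.1594  0.0408] rpy [-1.7967e+02 -5.0000e-02  8.6990e+01] F [ 0.1 -0.1 -1.4] open 0.0207 j [-0.13  0.6   0.46  1.83 -0.36  0.79  0.45]
```

View pics/c5.png

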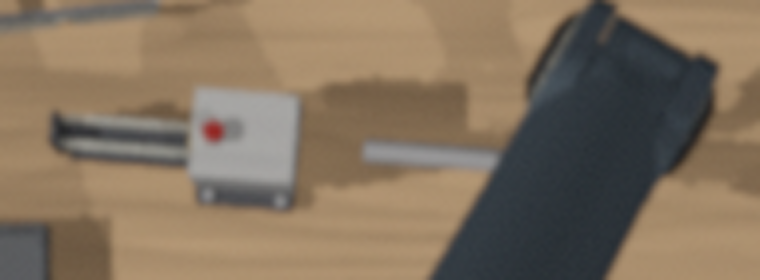

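View pics/c5s.png

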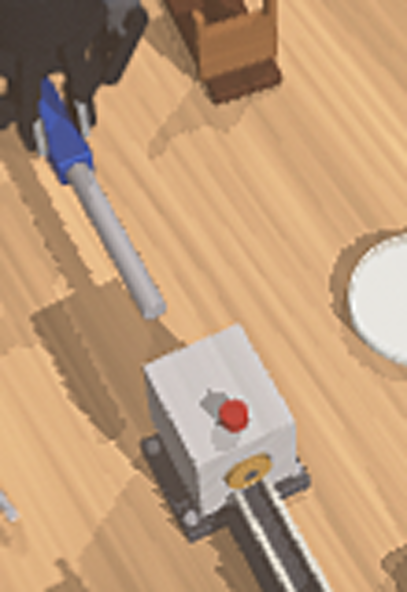

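View pics/wrist5.png

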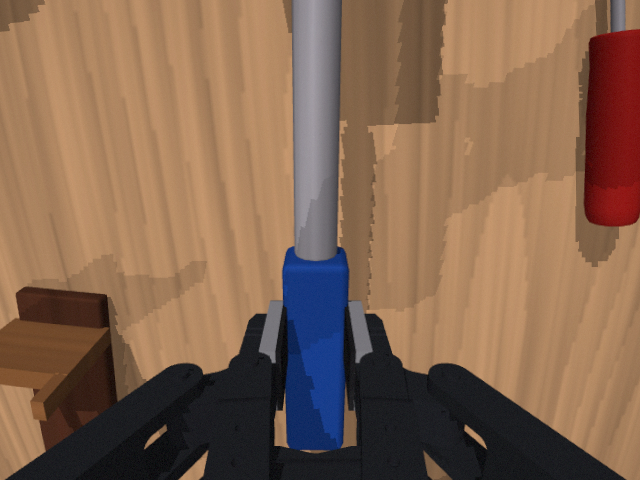

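Run:
```python
from h import *
t,s,w=[np.load(f'{n}5.npy',allow_pickle=True).item() for n in('top','scene','wrist')]
tt=np.array([(363,152),(495,160)])/4+[235,175]-.4
print('top shaft',onz(t,tt,.062))
ss=np.array([(153,305),(82,170)])/3.7+[240,180]-.4
print('scene shaft',onz(s,ss,.062))
for a,b in((tt[0],ss[0]),):
    o1,d1=ray(t,[a]);o2,d2=ray(s,[b]);M=np.c_[d1[0],-d2[0]];k=np.linalg.lstsq(M,o2-o1,rcond=None)[0];print('tri tip',o1+d1[0]*k[0],o2+d2[0]*k[1])
cs=np.array([(195,87),(301,97),(294,209-26),(191,179)])/4+[235,175]-.4
P=onz(t,cs,.095);print('housing top in top cam',P,P.mean(0))
# wrist: shaft centre & width per row
im=cv2.imread('pics/wrist5.png');h=cv2.cvtColor(im,cv2.COLOR_BGR2HSV);g=cv2.inRange(h,(100,8,60),(140,90,255))
res=[]
for v in (5,40,80,120,160):
    x=np.where(g[v,280:350])[0]+280
    K=[(x.min()-.5,v),(x.max()+.5,v)];o,d=ray(w,K);d/=np.linalg.norm(d,axis=1)[:,None]
    # depth for dia 16: half angle
    a=np.arccos(d[0]@d[1])/2; m=d.sum(0);m/=np.linalg.norm(m);P=o+m*(.008/np.sin(a));res.append(P);print(v,x.min(),x.max(),P, onz(w,[((x.min()+x.max())/2,v)],.062)[0])
```

```text
top shaft [[ 0.60737626 -0.01897074  0.062     ]
 [ 0.60357545 -0.11020682  0.062     ]]
scene shaft [[ 0.60696286 -0.02404645  0.062     ]
 [ 0.59869948 -0.13326148  0.062     ]]
tri tip [ 0.60651659 -0.0189469   0.06854872] [ 0.60847949 -0.02017804  0.06881088]
housing top in top cam [[0.64523497 0.09601555 0.095     ]
 [0.63979302 0.02392895 0.095     ]
 [0.58101667 0.02741127 0.095     ]
 [0.5823687  0.09717042 0.095     ]] [0.61210334 0.06113155 0.095     ]
5 293 337 [ 0.60756371 -0.04460762  0.04581822] [ 0.60737154 -0.04803715  0.062     ]
40 294 338 [ 0.60727379 -0.05675641  0.04875598] [ 0.60713834 -0.05860327  0.062     ]
80 295 339 [ 0.60689526 -0.0705675   0.0523335 ] [ 0.6068185  -0.07108819  0.062     ]
120 294 336 [ 0.60544694 -0.08450869  0.04909713] [ 0.605463   -0.08404843  0.062     ]
160 296 337 [ 0.60523398 -0.09930519  0.04961909] [ 0.60526728 -0.09770084  0.062     ]
```

Run:
```python
from h import *
t,s=[np.load(f'{n}5.npy',allow_pickle=True).item() for n in('top','scene')]
def mid(im,p0,p1,lo,hi,W=9):
    # sample perpendicular gradient-edge midpoints along p0-p1
    g=cv2.cvtColor(im,cv2.COLOR_BGR2Lab).astype(np.float32);p0=np.array(p0,float);p1=np.array(p1,float);d=(p1-p0)/np.linalg.norm(p1-p0);n=np.array([-d[1],d[0]])
    out=[]
    for a in np.linspace(lo,hi,25):
        q=p0+(p1-p0)*a;k=np.arange(-W,W+.01,.1);P=(q+k[:,None]*n).astype(np.float32)
        b=cv2.remap(g,P[:,0].reshape(1,-1),P[:,1].reshape(1,-1),cv2.INTER_LINEAR)[0,:,2]  # b channel: wood yellow vs steel neutral
        m=np.clip((b.max()*1.0-b)/(b.max()-b.min()),0,1)>.5
        i0=np.argmin(np.abs(k)); 
        if not m[i0]: continue
        l=i0
        while l>0 and m[l]: l-=1
        r=i0
        while r<len(m)-1 and m[r]: r+=1
        out.append((*(q+n*(k[l]+k[r])/2),k[r]-k[l]))
    return np.array(out)
tt=np.array([(363,152),(495,160)])/4+[235,175]-.4
ss=np.array([(153,305),(82,170)])/3.7+[240,180]-.4
A=mid(cv2.imread('pics/top5.png'),tt[0],tt[1],.05,.9);B=mid(cv2.imread('pics/scene5.png'),ss[0],ss[1],.1,.9)
print(len(A),np.round(A[:,2],1),len(B),np.round(B[:,2],1))
def plane(c,pts):
    o,d=ray(c,pts);d/=np.linalg.norm(d,axis=1)[:,None];U,S,V=np.linalg.svd(d);return V[2],V[2]@o
n1,c1=plane(t,A[:,:2]);n2,c2=plane(s,B[:,:2])
d=np.cross(n1,n2);d/=np.linalg.norm(d);d*=np.sign(d[1])
print('dir',d,'yaw',np.degrees(np.arctan2(d[1],d[0])),'pitch up',np.degrees(np.arcsin(d[2])))
for y in(-.16,-.1,-.0185):
    print(y,np.linalg.solve([n1,n2,[0,1,0]],[c1,c2,y]))
print(tt,ss)
```

```text
25 [6.7 6.6 6.9 6.8 6.9 6.8 6.8 6.8 6.6 6.8 6.7 6.6 6.7 6.6 6.5 6.5 6.4 6.3
 6.3 6.2 6.2 6.3 6.4 6.2 6.3] 25 [7.6 7.2 7.2 7.  7.2 7.  7.  7.1 6.9 6.9 6.9 7.1 7.  7.1 6.8 6.9 6.4 6.9
 6.8 7.1 7.  6.9 6.6 6.7 6.7]
dir [ 0.04984265  0.99752934 -0.04950675] yaw 87.13953256722407 pitch up -2.8376877675956163
-0.16 [ 0.60116571 -0.16        0.06895336]
-0.1 [ 0.60416368 -0.1         0.06597559]
-0.0185 [ 0.60823591 -0.0185      0.0619308 ]
[[325.35 212.6 ]
 [358.35 214.6 ]] [[280.95135135 262.03243243]
 [261.76216216 225.54594595]]
```

Run:
```python
import cv2,numpy as np
for f in('w3','wrist5'):
    im=cv2.imread(f'pics/{f}.png');print(f)
    for v in(5,30,60,140,180,220,275,290,300):
        r=cv2.GaussianBlur(im,(1,5),0)[v,255:370].astype(int);s=r[:,0]-r[:,2]  # b - r
        x=np.where(s>-8)[0]
        # contiguous run around center
        c=315-255-3;l=c
        while s[l]>-8:l-=1
        q=c
        while s[q]>-8:q+=1
        f2=lambda a,b:a+(-8-s[a])/(s[b]-s[a])
        L=f2(l,l+1);R=f2(q,q-1) if False else q-(-8-s[q])/(s[q-1]-s[q])
        print(v,round(L+255,1),round(R+255,1),'w',round(R-L,1))
a=cv2.imread('pics/w3.png')[:,240:400];b=cv2.imread('pics/wrist5.png')[:,240:400];cv2.imwrite('pics/cmp.png',np.hstack([a,b]))
```

```text
w3
5 287.7 336.1 w 48.4
30 287.8 335.3 w 47.5
60 287.6 335.0 w 47.4
140 287.8 333.1 w 45.4
180 288.3 332.3 w 44.0
220 288.6 331.0 w 42.4
275 275.8 342.8 w 67.0
290 276.2 342.5 w 66.3
300 276.2 341.9 w 65.7
wrist5
5 291.9 340.8 w 48.9
30 291.9 340.2 w 48.4
60 292.5 339.7 w 47.2
140 293.5 338.1 w 44.6
180 293.8 337.2 w 43.3
220 294.6 336.3 w 41.6
275 281.7 348.6 w 66.9
290 282.3 347.9 w 65.6
300 282.2 348.3 w 66.1
```

View pics/cmp.png

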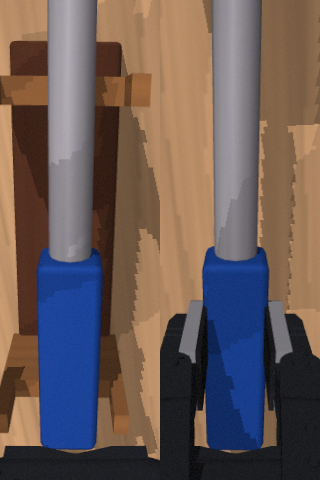

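Run:
```python
import cv2,numpy as np
a=cv2.imread('pics/scene5.png')[215:275,245:295];b=cv2.imread('pics/scene0.png')[155:215,275:325]
cv2.imwrite('pics/cmp2.png',cv2.resize(np.hstack([a,b]),None,fx=8,fy=8,interpolation=cv2.INTER_CUBIC))
```

```text
(no output)
```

View pics/cmp2.png

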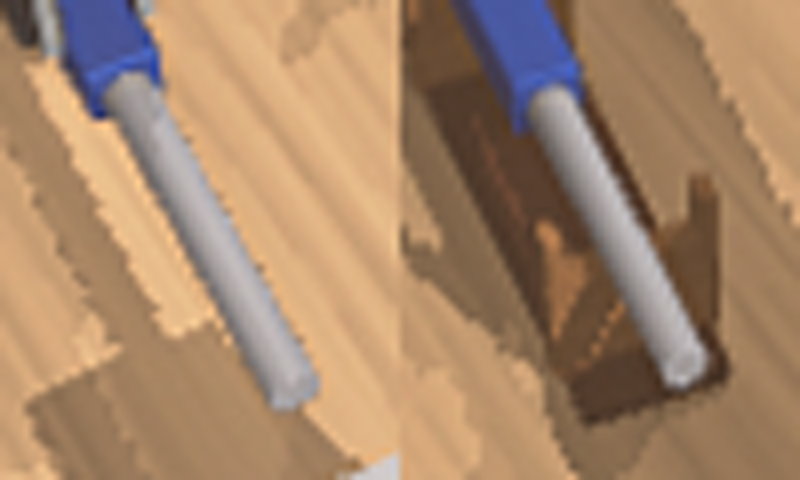

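Run:
```python
from h import *
s=eyes.calibration('scene')
for nm,tip,j in(('now',(295,390),(125,82)),('rest',(286,366),(147,96))):
    off=np.array([245,215] if nm=='now' else [275,155])
    P=onz(s,[np.array(tip)/8+off-.45,np.array(j)/8+off-.45],.060);print(nm,P,np.linalg.norm(P[0]-P[1]),np.degrees(np.arctan2(*(P[0]-P[1])[[1,0]])))
    # solve pitch so that length 115 with junction at z .060
    o,d=ray(s,[np.array(tip)/8+off-.45]);d=d[0]
    for z in np.arange(.05,.08,.001):
        T=o+d*((z-o[2])/d[2])
        if abs(np.linalg.norm(T-P[1])-.115)<.0006: print('tip z',z,np.degrees(np.arcsin((z-.06)/.115)),T)
```

```text
now [[ 0.60715752 -0.02179051  0.06      ]
 [ 0.60043818 -0.13842241  0.06      ]] 0.11682530249561619 86.70274456016189
tip z 0.05600000000000001 -1.993298741967896 [ 0.60626961 -0.02404756  0.056     ]
tip z 0.05700000000000001 -1.4948420890467922 [ 0.60649159 -0.02348329  0.057     ]
rest [[ 0.46499446 -0.14102605  0.06      ]
 [ 0.44835256 -0.25723864  0.06      ]] 0.11739811629100817 81.85052286363505
tip z 0.05600000000000001 -1.993298741967896 [ 0.463484   -0.14380525  0.056     ]
tip z 0.05700000000000001 -1.4948420890467922 [ 0.46386162 -0.14311045  0.057     ]
```

The drift is level: the scene view gives the same foreshortening as when it lay on the rest. It is also aligned with the bore within ~2 mm. Raising 2 mm and entering.

>>> {"name": "play_rows", "arguments": {
  "rows": [
    [-1,0.01,-0.0003,-0.002,0,0,0],
    [-1,0.015,0,0,0,0,0],
    [-1,0.015,0,0,0,0,0],
    [-1,0.008,0,0,0,0,0],
    [-1,0.005,0,0,0,0,0],
    [-1,0,0,0,0,0,0]
  ]
}}

```text
t: 8.25
position: [0.6028, -0.1077, 0.0453]
orientation: [-3.141, -0.0, 1.518]
ft_force: [-0.4, -0.6, -2.0]
opening: 0.021
```

Run:
```python
from h import *
st()
im=eyes.read_camera('scene')[:,:,::-1];b=eyes.read_camera('top')[:,:,::-1]
cv2.imwrite('pics/s6.png',np.hstack([cv2.resize(im[215:335,245:345],(500,600),interpolation=cv2.INTER_CUBIC),np.vstack([cv2.resize(b[185:235,280:380],(300,150),interpolation=cv2.INTER_CUBIC),np.zeros((450,300,3),np.uint8)])]))
```

```text
t 8.25 p [ 0.6028 -0.1077  0.0453] rpy [-179.99   -0.     86.96] F [-0.4 -0.6 -2. ] open 0.021 j [-0.23  0.59  0.46  1.85 -0.36  0.78  0.37]
```

View pics/s6.png

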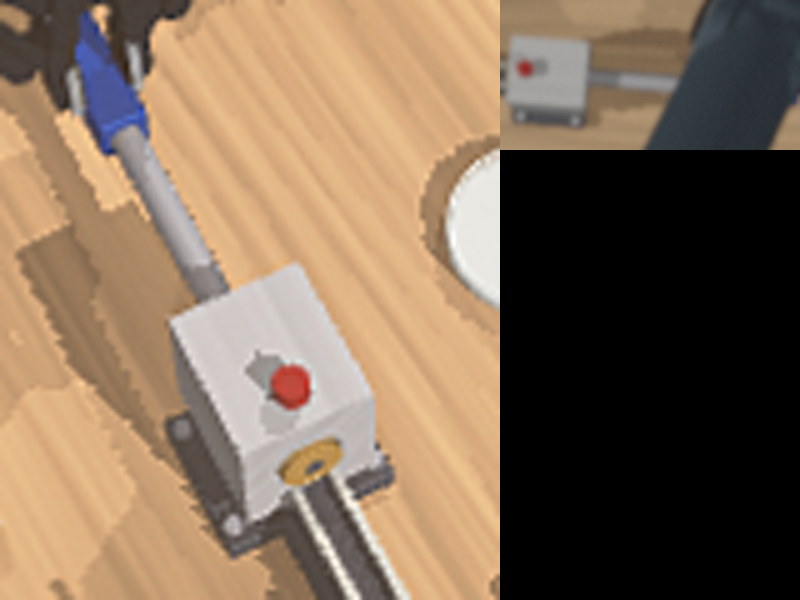

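The shaft is entering the mouth with no contact force. Continuing gently.

>>> {"name": "play_rows", "arguments": {
  "rows": [
    [-1,0.004,0,0,0,0,0],
    [-1,0.004,0,0,0,0,0],
    [-1,0.004,0,0,0,0,0],
    [-1,0,0,0,0,0,0]
  ]
}}

```text
t: 8.85
position: [0.6032, -0.1019, 0.046]
orientation: [3.14, 0.007, 1.514]
ft_force: [-0.0, -8.5, -1.0]
opening: 0.0208
```

Run:
```python
from h import *
for i in range(1): st()
```

```text
t 8.85 p [ 0.6032 -0.1019  0.046 ] rpy [179.89   0.4   86.75] F [-0.  -8.5 -1. ] open 0.0208 j [-0.24  0.58  0.47  1.86 -0.35  0.78  0.35]
```

Contact at 8.5 N along the bore, at the depth where the pin should be. Net z since the grasp is +5 mm and should be +2, so I back off, lower 3 mm, then push.

>>> {"name": "play_rows", "arguments": {
  "rows": [
    [-1,-0.007,0,0.001,0,0,0],
    [-1,0,0,0.002,0,0,0],
    [-1,0.006,0,0,0,0,0],
    [-1,0.006,0,0,0,0,0],
    [-1,0.005,0,0,0,0,0],
    [-1,0.005,0,0,0,0,0],
    [-1,0,0,0,0,0,0]
  ]
}}

```text
t: 9.72
position: [0.604, -0.086, 0.0427]
orientation: [3.14, 0.007, 1.515]
ft_force: [-1.0, -9.5, -1.8]
opening: 0.0209
```

Run:
```python
from h import *
st()
im=eyes.read_camera('scene')[:,:,::-1]
cv2.imwrite('pics/s7.png',cv2.resize(im[215:365,245:345],None,fx=4,fy=4,interpolation=cv2.INTER_CUBIC))
```

```text
t 9.72 p [ 0.604  -0.086   0.0427] rpy [179.92   0.38  86.82] F [-1.  -9.5 -1.8] open 0.0209 j [-0.27  0.59  0.46  1.86 -0.35  0.77  0.33]
```

View pics/s7.png

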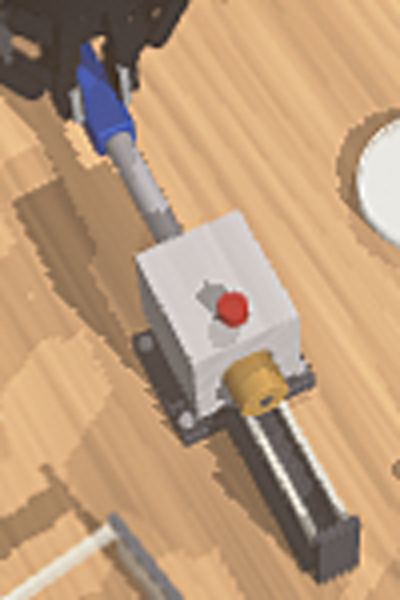

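The pin is coming out at 9.5 N. Keep pushing.

>>> {"name": "play_rows", "arguments": {
  "rows": [
    [-1,0.006,0,0,0,0,0],
    [-1,0.006,0,0,0,0,0],
    [-1,0.006,0,0,0,0,0],
    [-1,0.006,0,0,0,0,0],
    [-1,0.006,0,0,0,0,0],
    [-1,0.005,0,0,0,0,0],
    [-1,0.005,0,0,0,0,0],
    [-1,0,0,0,0,0,0]
  ]
}}

```text
t: 10.78
position: [0.6064, -0.0396, 0.0422]
orientation: [-3.141, -0.001, 1.519]
ft_force: [0.3, -0.7, -3.1]
opening: 0.0208
```

Run:
```python
from h import *
st()
im=eyes.read_camera('scene')[:,:,::-1]
cv2.imwrite('pics/s8.png',cv2.resize(im[215:365,245:345],None,fx=4,fy=4,interpolation=cv2.INTER_CUBIC))
```

```text
t 10.78 p [ 0.6064 -0.0396  0.0422] rpy [-1.7999e+02 -5.0000e-02  8.7030e+01] F [ 0.3 -0.7 -3.1] open 0.0208 j [-0.34  0.58  0.46  1.87 -0.36  0.77  0.26]
```

View pics/s8.png

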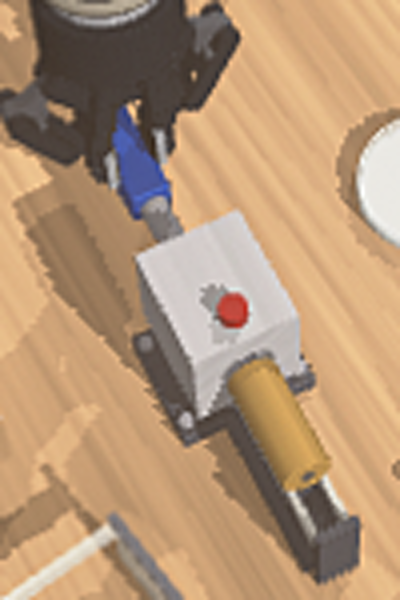

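The plunger has released and the pin is almost fully out. Pushing 13 mm more.

>>> {"name": "play_rows", "arguments": {
  "rows": [
    [-1,0.004,0,0,0,0,0],
    [-1,0.004,0,0,0,0,0],
    [-1,0.004,0,0,0,0,0],
    [-1,0.001,0,0,0,0,0],
    [-1,0,0,0,0,0,0]
  ]
}}

```text
t: 11.45
position: [0.607, -0.0276, 0.0423]
orientation: [-3.141, -0.001, 1.518]
ft_force: [-0.4, -1.3, -2.4]
opening: 0.0212
```

Run:
```python
from h import *
st()
im=eyes.read_camera('scene')[:,:,::-1];cv2.imwrite('pics/scene9.png',im)
b=eyes.read_camera('top')[:,:,::-1];cv2.imwrite('pics/top9.png',b)
cv2.imwrite('pics/s9.png',np.hstack([cv2.resize(im[255:365,265:345],(400,550),interpolation=cv2.INTER_CUBIC),np.vstack([cv2.resize(b[190:235,245:325],None,fx=5,fy=5,interpolation=cv2.INTER_CUBIC),np.zeros((325,400,3),np.uint8)])]))
```

```text
t 11.45 p [ 0.607  -0.0276  0.0423] rpy [-1.7999e+02 -3.0000e-02  8.6950e+01] F [-0.4 -1.3 -2.4] open 0.0212 j [-0.36  0.58  0.46  1.87 -0.36  0.77  0.24]
```

View pics/s9.png

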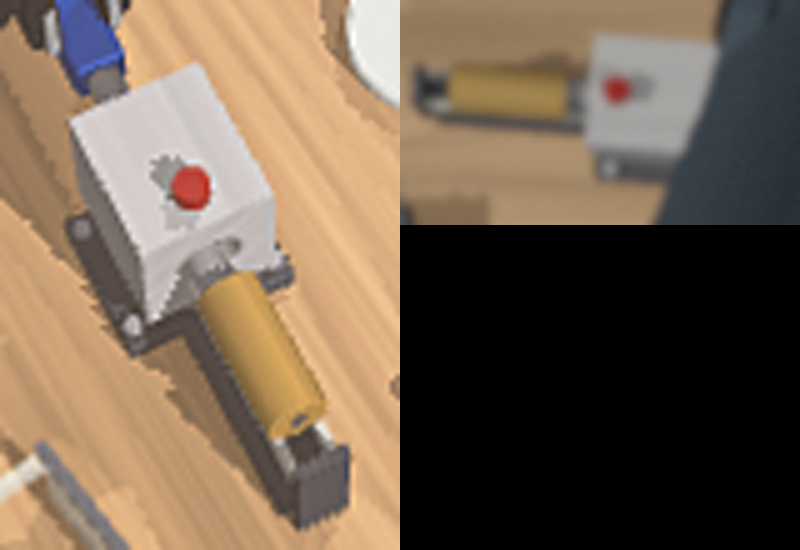

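The pin is out, with a clear gap at the exit face. Withdrawing the drift straight back.

>>> {"name": "play_rows", "arguments": {
  "rows": [
    [-1,-0.01,0,0,0,0,0],
    [-1,-0.02,0,0,0,0,0],
    [-1,-0.025,0,0,0,0,0],
    [-1,-0.025,0,0,0,0,0],
    [-1,-0.025,0,0,0,0,0],
    [-1,-0.025,0,0,0,0,0],
    [-1,-0.015,0,0,0,0,0],
    [-1,-0.005,0,-0.03,0,0,0],
    [-1,0,0,-0.033,0,0,0],
    [-1,0,0,0,0,0,0]
  ]
}}

```text
t: 12.8
position: [0.6008, -0.1792, 0.1079]
orientation: [3.136, 0.001, 1.517]
ft_force: [0.7, -0.8, -2.3]
opening: 0.0214
```

Run:
```python
from h import *
st()
plan([.4445,-.279,.107],81.95,7,-1)
im=eyes.read_camera('scene')[:,:,::-1];cv2.imwrite('pics/scene10.png',im)
cv2.imwrite('pics/s10.png',cv2.resize(im[150:365,220:370],None,fx=2.7,fy=2.7,interpolation=cv2.INTER_CUBIC))
```

```text
t 12.8 p [ 0.6008 -0.1792  0.1079] rpy [1.7968e+02 4.0000e-02 8.6900e+01] F [ 0.7 -0.8 -2.3] open 0.0214 j [-0.14  0.53  0.5   1.78 -0.31  0.91  0.44]
[-1, -0.0154, -0.0215, 0.0, 0.0008, 0.0001, 0.0123],
[-1, -0.0157, -0.0213, 0.0001, 0.0008, 0.0001, 0.0123],
[-1, -0.016, -0.0212, 0.0, 0.0008, 0.0001, 0.0123],
[-1, -0.0162, -0.0209, 0.0001, 0.0008, 0.0001, 0.0123],
[-1, -0.0165, -0.0207, 0.0001, 0.0008, 0.0001, 0.0123],
[-1, -0.0167, -0.0206, 0.0, 0.0008, 0.0001, 0.0123],
[-1, -0.017, -0.0203, 0.0002, 0.0008, 0.0001, 0.0123],
end [ 0.44449488 -0.2789829   0.10695589] [ 1.79997819e+02 -1.55860846e-02  8.19635766e+01] step mm 26.483506617640344 deg 0.7081914106299553
```

View pics/s10.png

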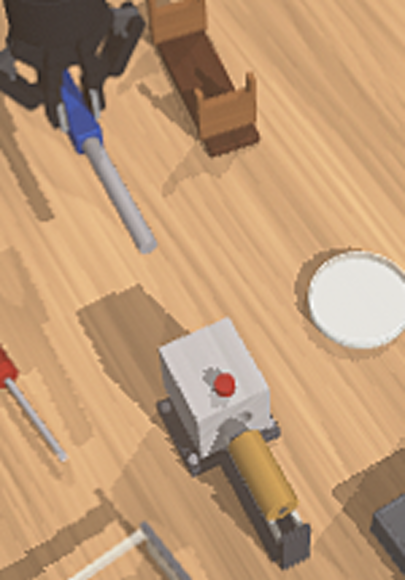

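>>> {"name": "play_rows", "arguments": {
  "rows": [
    [-1,-0.0155,-0.0215,0,0,0,0.0125],
    [-1,-0.0155,-0.0215,0,0,0,0.0125],
    [-1,-0.016,-0.021,0,0,0,0.0125],
    [-1,-0.016,-0.021,0,0,0,0.0125],
    [-1,-0.0165,-0.0205,0,0,0,0.0125],
    [-1,-0.0165,-0.0205,0,0,0,0.0125],
    [-1,-0.017,-0.02,0,0,0,0.0125],
    [-1,0,0,0,0,0,0],
    [-1,0,0,0,0,0,0]
  ]
}}

```text
t: 13.98
position: [0.4437, -0.2771, 0.1055]
orientation: [3.141, -0.0, 1.43]
ft_force: [0.3, 0.2, -2.3]
opening: 0.021
```

Run:
```python
from h import *
st();c=eyes.calibration('wrist');np.save('w11.npy',c,allow_pickle=True)
im=eyes.read_camera('wrist')[:,:,::-1];cv2.imwrite('pics/w11.png',im);st()
b=eyes.read_camera('scene')[:,:,::-1];cv2.imwrite('pics/s11.png',cv2.resize(b[110:230,250:340],None,fx=4.5,fy=4.5,interpolation=cv2.INTER_CUBIC))
```

```text
t 13.97 p [ 0.4437 -0.2771  0.1055] rpy [ 1.7995e+02 -2.0000e-02  8.1930e+01] F [ 0.3  0.2 -2.3] open 0.021 j [ 0.03  0.38  0.56  2.02 -0.28  0.81  0.62]
t 14.03 p [ 0.444  -0.2768  0.1055] rpy [ 1.7996e+02 -2.0000e-02  8.1990e+01] F [ 0.1  0.7 -2. ] open 0.0212 j [ 0.03  0.38  0.56  2.02 -0.28  0.81  0.62]
```

View pics/w11.png

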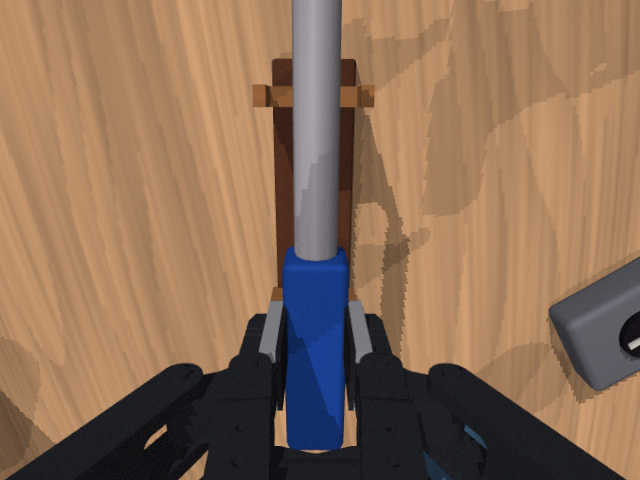

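View pics/s11.png

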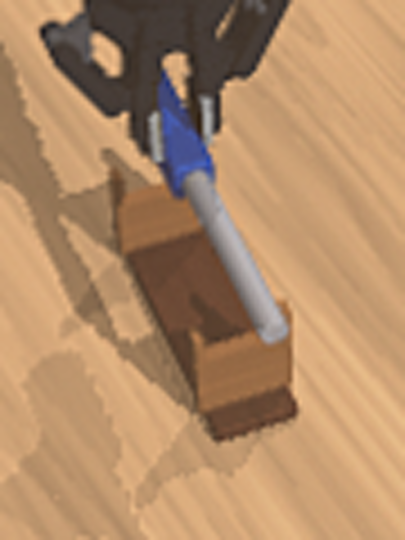

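The drift is centred over the rest and its position in the jaws hasn't changed. Lowering 65 mm net.

>>> {"name": "play_rows", "arguments": {
  "rows": [
    [-1,-0.001,0,0.025,0,0,0],
    [-1,0,0,0.02,0,0,0],
    [-1,0,0,0.012,0,0,0],
    [-1,0,0,0.005,0,0,0],
    [-1,0,0,0.002,0,0,0],
    [-1,0,0,0,0,0,0]
  ]
}}

```text
t: 14.82
position: [0.4435, -0.2784, 0.0417]
orientation: [3.141, 0.0, 1.43]
ft_force: [-0.1, -0.2, -2.1]
opening: 0.0211
```

Run:
```python
from h import *
st()
b=eyes.read_camera('scene')[:,:,::-1];cv2.imwrite('pics/s12.png',cv2.resize(b[110:230,250:340],None,fx=4.5,fy=4.5,interpolation=cv2.INTER_CUBIC));st()
```

```text
t 14.82 p [ 0.4435 -0.2784  0.0417] rpy [1.7995e+02 1.0000e-02 8.1930e+01] F [-0.1 -0.2 -2.1] open 0.0211 j [ 0.09  0.48  0.5   2.07 -0.36  0.68  0.69]
t 14.88 p [ 0.4436 -0.2784  0.0418] rpy [1.7994e+02 1.0000e-02 8.1930e+01] F [ 0.5  0.2 -2. ] open 0.0209 j [ 0.09  0.48  0.5   2.07 -0.36  0.68  0.69]
```

View pics/s12.png

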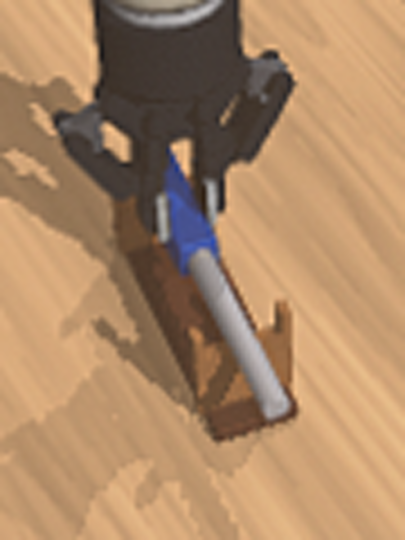

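>>> {"name": "play_rows", "arguments": {
  "rows": [
    [-1,0,0,0.0015,0,0,0],
    [-1,0,0,0,0,0,0]
  ]
}}

```text
t: 15.12
position: [0.4437, -0.2785, 0.0409]
orientation: [3.14, -0.0, 1.43]
ft_force: [-1.6, 1.4, 5.4]
opening: 0.0209
```

It has the same contact force as at the grasp (5.4 N against 5.9 N). Release and rise.

>>> {"name": "play_rows", "arguments": {
  "rows": [
    [0,0,0,0,0,0,0],
    [0.5,0,0,0,0,0,0],
    [1,0,0,0,0,0,0],
    [1,0,0,0,0,0,0],
    [1,0,0,0,0,0,0],
    [1,0,0,-0.02,0,0,0],
    [1,0,0,-0.05,0,0,0],
    [1,0,0,-0.06,0,0,0],
    [1,0.03,0,-0.06,0,0,0],
    [1,0.04,0,0,0,0,0]
  ]
}}

```text
t: 16.38
position: [0.4551, -0.2127, 0.2304]
orientation: [3.132, 0.001, 1.426]
ft_force: [0.0, 0.9, -1.9]
opening: 0.0855
```

Run:
```python
from h import *
im=eyes.read_camera('wrist')[:,:,::-1];st()
b=eyes.read_camera('scene')[:,:,::-1]
cv2.imwrite('pics/w13.png',np.hstack([cv2.resize(im,(450,338)),cv2.resize(b[120:220,250:340],(304,338),interpolation=cv2.INTER_CUBIC)]))
```

```text
t 16.43 p [ 0.4551 -0.2049  0.2276] rpy [179.77  -0.25  82.26] F [ 0.5  5.3 -1.6] open 0.0853 j [-0.19  0.17  0.61  1.95 -0.12  1.05  0.34]
```

View pics/w13.png

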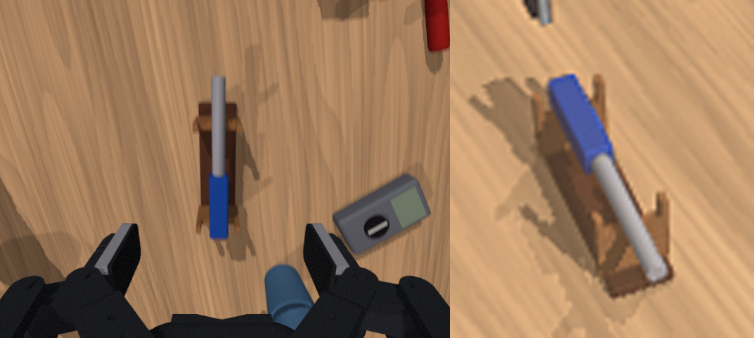

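The drift lies on both bars between the posts. On to the pin: view pose above the rails.

```bash
python3 -c "
from h import *
plan([.617,.18,.27],87.0,10,1)"
```

```text
[1, 0.0405, 0.011, -0.0042, 0.0002, -0.0003, -0.0081],
[1, 0.0404, 0.0113, -0.0042, 0.0002, -0.0003, -0.0081],
[1, 0.0403, 0.0117, -0.0043, 0.0002, -0.0003, -0.0081],
[1, 0.0402, 0.0119, -0.0042, 0.0002, -0.0003, -0.0081],
[1, 0.0401, 0.0123, -0.0043, 0.0002, -0.0003, -0.0081],
[1, 0.04, 0.0127, -0.0043, 0.0002, -0.0003, -0.0081],
[1, 0.0399, 0.0129, -0.0043, 0.0002, -0.0003, -0.0081],
[1, 0.0398, 0.0133, -0.0043, 0.0002, -0.0003, -0.0081],
[1, 0.0397, 0.0136, -0.0043, 0.0002, -0.0003, -0.0081],
[1, 0.0396, 0.0139, -0.0044, 0.0002, -0.0003, -0.0081],
end [0.61704465 0.18004288 0.27001522] [-1.79990279e+02  3.66842224e-03  8.69738366e+01] step mm 42.166782987612024 deg 0.467132977752774
```

>>> {"name": "play_rows", "arguments": {
  "rows": [
    [1,0.0405,0.011,-0.004,0,0,-0.008],
    [1,0.0405,0.0115,-0.004,0,0,-0.008],
    [1,0.0405,0.0115,-0.004,0,0,-0.008],
    [1,0.04,0.012,-0.004,0,0,-0.008],
    [1,0.04,0.0125,-0.004,0,0,-0.008],
    [1,0.04,0.0125,-0.004,0,0,-0.008],
    [1,0.04,0.013,-0.004,0,0,-0.008],
    [1,0.04,0.0135,-0.004,0,0,-0.008],
    [1,0.03,0.0135,-0.004,0,0,-0.008],
    [1,0.03,0.0135,-0.004,0,0,-0.008]
  ]
}}

```text
t: 17.73
position: [0.6176, 0.1558, 0.2651]
orientation: [-3.141, 0.001, 1.51]
ft_force: [0.3, 0.1, -0.3]
opening: 0.0851
```

>>> {"name": "play_rows", "arguments": {
  "rows": [
    [1,0,0,0,0,0,0],
    [1,0,0,0,0,0,0]
  ]
}}

```text
t: 17.98
position: [0.6168, 0.1538, 0.2651]
orientation: [-3.14, 0.002, 1.508]
ft_force: [0.0, -1.1, -0.7]
opening: 0.0857
```

Run:
```python
from h import *
st();c=eyes.calibration('wrist');np.save('w14.npy',c,allow_pickle=True)
im=eyes.read_camera('wrist')[:,:,::-1];cv2.imwrite('pics/w14.png',im)
```

```text
t 17.98 p [0.6168 0.1538 0.2651] rpy [-1.7993e+02  9.0000e-02  8.6420e+01] F [ 0.  -1.1 -0.7] open 0.0857 j [-0.61  0.38  0.4   1.58 -0.15  1.22 -0.24]
```

View pics/w14.png

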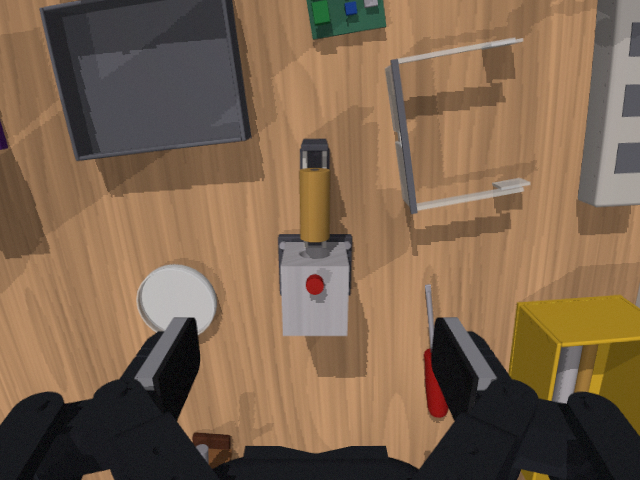

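The pin lies on the rails at (314,205), clear of the exit face, and the tray is at (155,75). Measuring the pin, the tray and the goggles' clearance.

Run:
```python
from h import *
c=np.load('w14.npy',allow_pickle=True).item();im=cv2.imread('pics/w14.png');h=cv2.cvtColor(im,cv2.COLOR_BGR2HSV)
m=cv2.inRange(h,(15,140,60),(28,255,255));m[:150]=0;m[255:]=0;m[:,:290]=0;m[:,345:]=0
m=cv2.morphologyEx(m,cv2.MORPH_OPEN,np.ones((3,3)))
k=max(cv2.findContours(m,0,1)[0],key=cv2.contourArea);print(cv2.boundingRect(k))
x,y,w,hh=cv2.boundingRect(k);L=[];R=[]
for v in range(y+6,y+hh-6,3):
    q=np.where(m[v])[0];L.append((q.min()-.5,v));R.append((q.max()+.5,v))
A=onz(c,L,.062);B=onz(c,R,.062);P=(A+B)/2;s=np.polyfit(P[:,1],P[:,0],1)
print('width',np.linalg.norm(A-B,axis=1).mean(),'yaw',90-np.degrees(np.arctan(s[0])))
E1=onz(c,[(x+w/2,y),(x+w/2,y+hh)],.073);print('ends',E1,np.linalg.norm(E1[0]-E1[1]));yc=E1[:,1].mean();print('centre',np.polyval(s,yc),yc)
t=onz(c,[(42,8),(77,159),(249,137),(232,0)],.035);print('tray pts',t)
print('goggles lens',onz(c,[(390,62),(411,212)],.05),onz(c,[(390,62),(411,212)],.0))
tp=eyes.calibration('top');b=cv2.imread('pics/top9.png');h=cv2.cvtColor(b,cv2.COLOR_BGR2HSV);m=cv2.inRange(h,(13,110,60),(30,255,220));
cr=m[195:222,250:285];print(onz(tp,(np.array([(450,92),(568,92)])-[400,0])/5+[245,190]-.4,.073))
g=onz(tp,[(197,231),(248,231),(248,291),(197,291)],.035)
```

```text
(300, 168, 30, 74)
width 0.026939852429749573 yaw 86.17176198681793
ends [[0.61868422 0.18270231 0.073     ]
 [0.61449099 0.11536112 0.073     ]] 0.06747162142243675
centre 0.616009320345764 0.1490317125081788
tray pts [[0.38308408 0.33861099 0.035     ]
 [0.38767795 0.20187355 0.035     ]
 [0.5583667  0.20999137 0.035     ]
 [0.55565308 0.32774799 0.035     ]]
goggles lens [[0.68854568 0.26680599 0.05      ]
 [0.70715883 0.13203619 0.05      ]] [[0.69726779 0.27085675 0.        ]
 [0.71833804 0.11829611 0.        ]]
[[0.61484275 0.17573405 0.073     ]
 [0.61612583 0.11087629 0.073     ]]
```

```bash
python3 -c "
from h import *
plan([.6158,.1475,.115],86.8,5,.4)"
```

```text
[0.4, -0.0012, -0.0001, 0.0301, -0.0002, 0.0002, -0.0015],
[0.4, -0.0012, -0.0001, 0.03, -0.0002, 0.0002, -0.0015],
[0.4, -0.0011, -0.0001, 0.0301, -0.0002, 0.0002, -0.0015],
[0.4, -0.0012, -0.0001, 0.0301, -0.0002, 0.0002, -0.0015],
[0.4, -0.0012, -0.0002, 0.0301, -0.0002, 0.0002, -0.0015],
end [0.61577557 0.14753597 0.11495956] [1.79996012e+02 9.83926214e-03 8.68065881e+01] step mm 30.095553889784753 deg 0.08634528851831862
```

>>> {"name": "play_rows", "arguments": {
  "rows": [
    [0.4,-0.001,0,0.035,0,0,-0.0015],
    [0.4,-0.001,0,0.035,0,0,-0.0015],
    [0.4,-0.001,0,0.035,0,0,-0.0015],
    [0.4,-0.001,0,0.03,0,0,-0.0015],
    [0.4,-0.002,0,0.015,0,0,-0.0015],
    [0.4,0,0,0,0,0,0],
    [0.4,0,0,0,0,0,0]
  ]
}}

```text
t: 18.9
position: [0.6178, 0.1494, 0.1172]
orientation: [3.139, -0.001, 1.517]
ft_force: [1.0, 0.8, -0.1]
opening: 0.0601
```

Run:
```python
from h import *
st()
im=eyes.read_camera('wrist')[:,:,::-1];cv2.imwrite('pics/w15.png',im);st()
```

```text
t 18.9 p [0.6178 0.1494 0.1172] rpy [ 1.7987e+02 -6.0000e-02  8.6910e+01] F [ 1.   0.8 -0.1] open 0.0601 j [-0.56  0.51  0.36  1.74 -0.22  0.93 -0.17]
t 18.95 p [0.6178 0.1495 0.1173] rpy [ 1.7985e+02 -6.0000e-02  8.6920e+01] F [-0.6  0.2  0.3] open 0.0598 j [-0.56  0.51  0.36  1.74 -0.22  0.93 -0.17]
```

View pics/w15.png

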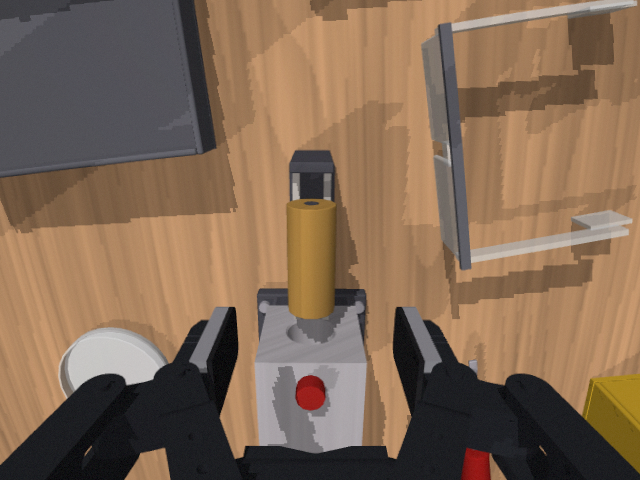

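The pin is ~3 px (2 mm) left of the jaw centre. Trim, descend and check before closing.

>>> {"name": "play_rows", "arguments": {
  "rows": [
    [0.4,-0.002,-0.002,0.01,0,0,0],
    [0.4,0,0,0.02,0,0,0],
    [0.4,0,0,0.02,0,0,0],
    [0.4,0,0,0.015,0,0,0],
    [0.4,0,0,0.008,0,0,0],
    [0.4,0,0,0,0,0,0]
  ]
}}

```text
t: 19.7
position: [0.6144, 0.1475, 0.042]
orientation: [-3.14, 0.0, 1.517]
ft_force: [-0.2, -0.3, 0.6]
opening: 0.0597
```

Run:
```python
from h import *
im=eyes.read_camera('wrist')[:,:,::-1];cv2.imwrite('pics/w16.png',im);st()
```

```text
t 19.75 p [0.6149 0.1476 0.0427] rpy [179.99  -0.    86.93] F [-0.3 -0.2 -0.7] open 0.0598 j [-0.54  0.6   0.33  1.8  -0.26  0.79 -0.13]
```

View pics/w16.png

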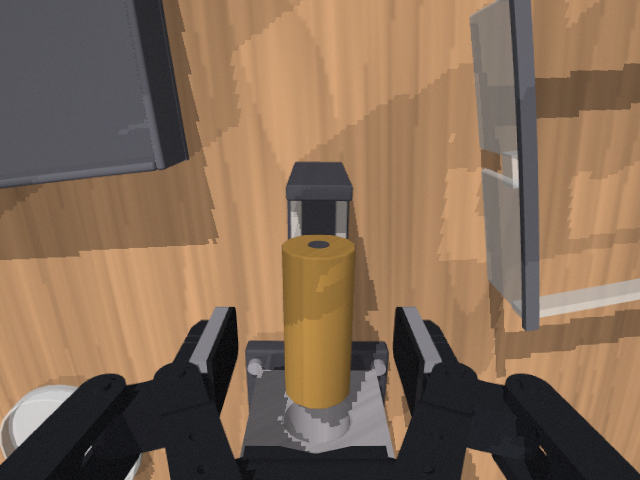

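The pin is centred in the jaws. Close.

>>> {"name": "play_rows", "arguments": {
  "rows": [
    [0.4,-0.002,0.0005,0,0,0,0],
    [-1,0,0,0,0,0,0],
    [-1,0,0,0,0,0,0],
    [-1,0,0,0,0,0,0],
    [-1,0,0,0,0,0,0],
    [-1,0,0,0,0,0,0]
  ],
  "force": 90
}}

```text
t: 20.5
position: [0.6155, 0.1456, 0.0438]
orientation: [3.141, -0.001, 1.517]
ft_force: [-3.0, 0.2, 4.3]
opening: 0.0212
```

>>> {"name": "play_rows", "arguments": {
  "rows": [
    [-1,0,0,-0.01,0,0,0],
    [-1,0,0,-0.02,0,0,0],
    [-1,0,0,-0.03,0,0,0],
    [-1,0,0,-0.03,0,0,0],
    [-1,0,0,0,0,0,0]
  ]
}}

```text
t: 21.12
position: [0.6172, 0.1459, 0.1361]
orientation: [3.135, -0.002, 1.517]
ft_force: [-0.0, -0.1, -3.8]
opening: 0.0213
```

Run:
```python
from h import *
im=eyes.read_camera('wrist')[:,:,::-1];cv2.imwrite('pics/w17.png',im);st()
plan([.47,.262,.13],87,7,-1)
```

```text
t 21.18 p [0.6156 0.1457 0.134 ] rpy [ 1.7987e+02 -6.0000e-02  8.6940e+01] F [-0.6  0.5 -3.8] open 0.0212 j [-0.57  0.49  0.37  1.74 -0.21  0.95 -0.17]
[-1, 0.0155, -0.0217, 0.0005, 0.0003, -0.0002, -0.0002],
[-1, 0.0155, -0.0216, 0.0006, 0.0003, -0.0002, -0.0002],
[-1, 0.0154, -0.0217, 0.0005, 0.0003, -0.0002, -0.0002],
[-1, 0.0155, -0.0216, 0.0006, 0.0003, -0.0002, -0.0002],
[-1, 0.0155, -0.0217, 0.0005, 0.0003, -0.0002, -0.0002],
[-1, 0.0155, -0.0216, 0.0006, 0.0003, -0.0002, -0.0002],
[-1, 0.0155, -0.0217, 0.0005, 0.0003, -0.0002, -0.0002],
end [0.46995848 0.26197281 0.13003345] [1.79993585e+02 1.70508875e-02 8.70183306e+01] step mm 26.62745755759166 deg 0.022076841888278957
```

View pics/w17.png

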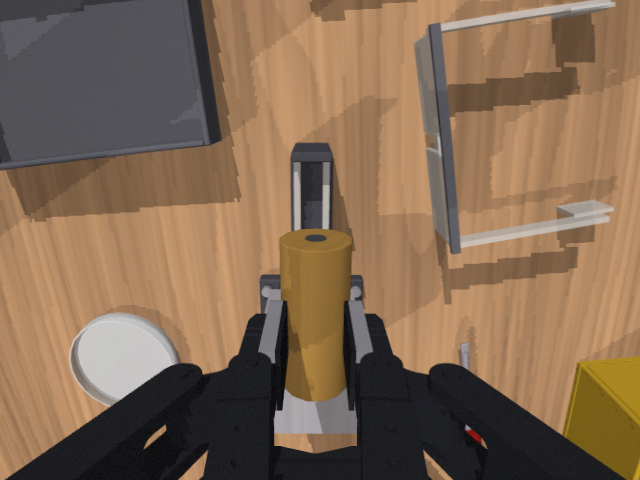

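The pin is held level. Moving over the tray centre, about (0.470,0.266).

>>> {"name": "play_rows", "arguments": {
  "rows": [
    [-1,0.01,-0.012,0,0,0,0],
    [-1,0.0155,-0.022,0,0,0,0],
    [-1,0.016,-0.0225,0,0,0,0],
    [-1,0.016,-0.0225,0,0,0,0],
    [-1,0.016,-0.0225,0,0,0,0],
    [-1,0.016,-0.0225,0,0,0,0],
    [-1,0.014,-0.019,0,0,0,0],
    [-1,0.008,-0.0085,0,0,0,0],
    [-1,0,0,0.02,0,0,0],
    [-1,0,0,0,0,0,0]
  ]
}}

```text
t: 22.42
position: [0.4682, 0.2642, 0.1111]
orientation: [-3.138, 0.003, 1.517]
ft_force: [-0.8, -0.5, -3.5]
opening: 0.0212
```

Run:
```python
from h import *
st();im=eyes.read_camera('wrist')[:,:,::-1];s=eyes.read_camera('scene')[:,:,::-1];st()
cv2.imwrite('pics/w18.png',np.hstack([cv2.resize(im,(450,338)),cv2.resize(s[260:410,335:485],(338,338),interpolation=cv2.INTER_CUBIC)]))
```

```text
t 22.43 p [0.4682 0.2642 0.1111] rpy [-1.7981e+02  1.7000e-01  8.6940e+01] F [-0.8 -0.5 -3.5] open 0.0212 j [-0.86  0.37  0.34  1.97 -0.16  0.83 -0.49]
t 22.52 p [0.4699 0.2646 0.1127] rpy [-1.7998e+02  4.0000e-02  8.6900e+01] F [-0.3  0.4 -3.2] open 0.021 j [-0.86  0.37  0.34  1.97 -0.16  0.83 -0.49]
```

View pics/w18.png

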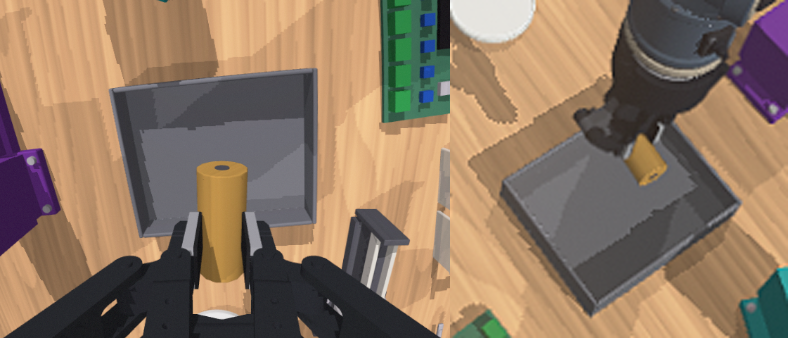

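>>> {"name": "play_rows", "arguments": {
  "rows": [
    [-1,0.002,0,0.025,0,0,0],
    [-1,0,0,0.025,0,0,0],
    [-1,0,0,0.025,0,0,0],
    [-1,0,0,0.015,0,0,0],
    [-1,0,0,0.008,0,0,0],
    [-1,0,0,0.003,0,0,0],
    [-1,0,0,0,0,0,0]
  ]
}}

```text
t: 23.4
position: [0.4703, 0.2672, 0.0123]
orientation: [3.141, -0.001, 1.517]
ft_force: [0.0, -0.3, -3.2]
opening: 0.0212
```

>>> {"name": "play_rows", "arguments": {
  "rows": [
    [-1,0,0,0.003,0,0,0],
    [-1,0,0,0,0,0,0]
  ]
}}

```text
t: 23.65
position: [0.4699, 0.2671, 0.009]
orientation: [3.141, -0.0, 1.517]
ft_force: [-0.4, 0.4, -2.8]
opening: 0.0214
```

>>> {"name": "play_rows", "arguments": {
  "rows": [
    [-1,0,0,0.002,0,0,0],
    [-1,0,0,0,0,0,0]
  ]
}}

```text
t: 23.9
position: [0.4698, 0.267, 0.0067]
orientation: [-3.141, 0.0, 1.517]
ft_force: [-0.2, -0.1, -3.5]
opening: 0.0212
```

>>> {"name": "play_rows", "arguments": {
  "rows": [
    [-1,0,0,0.002,0,0,0],
    [-1,0,0,0,0,0,0]
  ]
}}

```text
t: 24.15
position: [0.4697, 0.2669, 0.0046]
orientation: [-3.141, 0.0, 1.517]
ft_force: [-0.4, 0.4, -2.8]
opening: 0.021
```

>>> {"name": "play_rows", "arguments": {
  "rows": [
    [-1,0,0,0.0015,0,0,0],
    [-1,0,0,0,0,0,0]
  ]
}}

```text
t: 24.4
position: [0.4698, 0.2669, 0.0032]
orientation: [-3.141, 0.0, 1.517]
ft_force: [-0.7, -0.4, -3.4]
opening: 0.0209
```

>>> {"name": "play_rows", "arguments": {
  "rows": [
    [-1,0,0,0.0015,0,0,0],
    [-1,0,0,0,0,0,0]
  ]
}}

```text
t: 24.65
position: [0.4698, 0.267, 0.0017]
orientation: [-3.141, 0.0, 1.517]
ft_force: [-1.2, -1.1, -4.3]
opening: 0.021
```

>>> {"name": "play_rows", "arguments": {
  "rows": [
    [-1,0,0,0.0015,0,0,0],
    [-1,0,0,0,0,0,0]
  ]
}}

```text
t: 24.9
position: [0.47, 0.2671, 0.0007]
orientation: [3.142, -0.0, 1.517]
ft_force: [-0.4, -0.9, 2.1]
opening: 0.0214
```

>>> {"name": "play_rows", "arguments": {
  "rows": [
    [-1,0,0,0.001,0,0,0],
    [-1,0,0,0,0,0,0]
  ]
}}

```text
t: 25.15
position: [0.47, 0.2671, 0.0006]
orientation: [-3.141, -0.001, 1.517]
ft_force: [-3.1, -0.8, 10.4]
opening: 0.0212
```

Touched the tray floor. Easing off 0.5 mm and opening slowly.

>>> {"name": "play_rows", "arguments": {
  "rows": [
    [-1,0,0,-0.0005,0,0,0],
    [-0.4,0,0,0,0,0,0],
    [-0.3,0,0,0,0,0,0],
    [-0.2,0,0,0,0,0,0],
    [0,0,0,0,0,0,0],
    [0.4,0,0,0,0,0,0],
    [0.4,0,0,0,0,0,0]
  ],
  "force": 20
}}

```text
t: 26.02
position: [0.4699, 0.267, -0.0002]
orientation: [-3.142, -0.0, 1.517]
ft_force: [-0.0, -0.1, -0.5]
opening: 0.0599
```

Run:
```python
from h import *
st();im=eyes.read_camera('wrist')[:,:,::-1];st()
cv2.imwrite('pics/w19.png',im)
```

```text
t 26.02 p [ 4.699e-01  2.670e-01 -2.000e-04] rpy [-180.     -0.     86.93] F [-0.  -0.1 -0.5] open 0.0599 j [-0.8   0.54  0.27  2.04 -0.25  0.59 -0.41]
t 26.07 p [ 4.699e-01  2.670e-01 -2.000e-04] rpy [-1.800e+02 -1.000e-02  8.694e+01] F [-0.1  0.2  0.3] open 0.0597 j [-0.8   0.54  0.27  2.04 -0.25  0.59 -0.41]
```

View pics/w19.png

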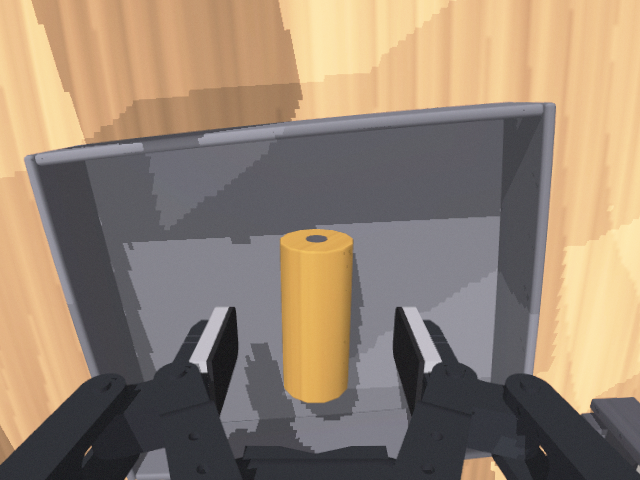

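The pin lies in the tray, free of the jaws. Rising straight up and checking everything.

>>> {"name": "play_rows", "arguments": {
  "rows": [
    [0.4,0,0,-0.015,0,0,0],
    [0.4,0,0,-0.03,0,0,0],
    [0.4,0,0,-0.04,0,0,0],
    [0.4,0,0,-0.045,0,0,0],
    [0.4,0,0,-0.045,0,0,0],
    [0.4,0,0,-0.045,0,0,0],
    [0.4,0,0,-0.04,0,0,0],
    [0.4,0,0,0,0,0,0],
    [0.4,0,0,0,0,0,0]
  ]
}}

```text
t: 27.2
position: [0.4694, 0.2667, 0.2599]
orientation: [-3.141, -0.0, 1.517]
ft_force: [-0.3, -0.2, 0.3]
opening: 0.0602
```

Run:
```python
from h import *
im=eyes.read_camera('wrist')[:,:,::-1];s=eyes.read_camera('scene')[:,:,::-1];st()
cv2.imwrite('pics/w20.png',im);cv2.imwrite('pics/s20.png',s)
```

```text
t 27.3 p [0.4691 0.2665 0.2588] rpy [-1.799e+02  8.000e-02  8.693e+01] F [-0.4  0.1 -0.9] open 0.0598 j [-0.92  0.21  0.38  1.81 -0.08  1.14 -0.56]
```

View pics/w20.png

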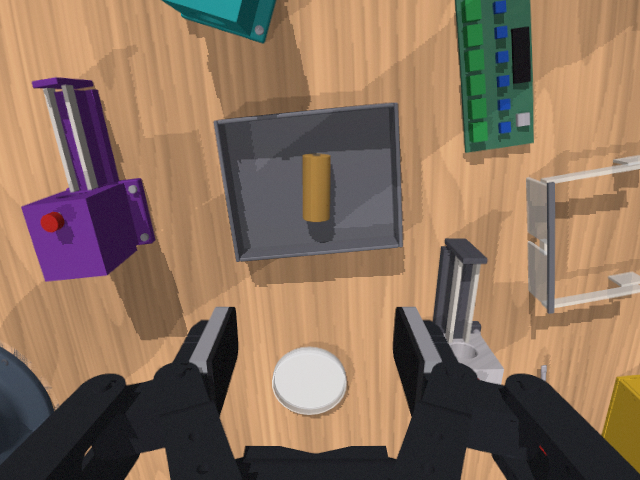

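View pics/s20.png

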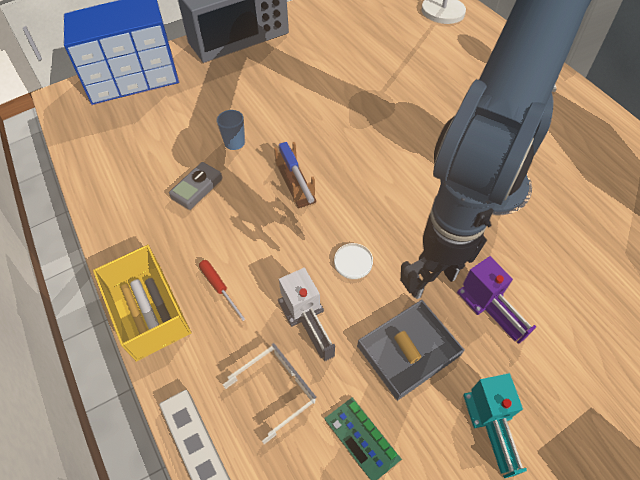

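The pin lies in the tray at scene (405,345), the drift is on its rest at (296,172), and the rails are empty. The bystanders are at the same pixels as in the first picture. Handing in.

```bash
python3 -c "
from plant import workorder
print(workorder.close_job())"
```

```text
the job is handed in; nothing more can be done
None
```

The job is done and handed in at about 27 s of the 59 s allowed. I took the drift off its rest and entered the bore from the open side. I then pushed the pin out onto the white rails, laid the drift back on its rest and laid the pin in the grey tray.

**Last checks (pictures):**
- The drift lies on both bars of its rest, between the posts.
- The pin lies flat near the middle of the tray, and the gripper is clear of everything.
- The dish, circuit board, goggles, meter, screwdriver and pot look unmoved, judged by eye against the first picture.

**Forces:** I read the wrist force only at the end of moves. The largest reading was about 10 N, both pushing the pin and setting it down, with no sudden jump.

**What disagreed:**
- **Drift tilt:** my measurements of the held drift's tilt ran from about 3° down to over 4° up. I settled on level after comparing it with its picture on the rest, and it went into the bore without touching.
- **Height slip:** I first entered the bore about 3 mm too high, because I lifted more than I lowered. I backed off and corrected this before pushing.
- **Finger opening:** it read about 21 mm on both the 24 mm handle and the 28 mm pin, so I judged both grips from the pictures and the weight instead.

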